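# Empty the used-pod bin of the coffee machine

## Task

Empty the coffee machine's used-pod bin: draw it along its T-slot by the handle to the slot's open end and lift it off, tip it over the recycling tub until all three used pods are in the tub, then set the bin down upright, without dropping it, on the drying mat on the draining board and let go. Leave the other things on the worktop and draining board where they are.

Things in the scene. Friction and masses are not known exactly. Their poses are not given: they have to be found in the camera images.
- machine: Grey pod coffee machine, fixed, 400 x 150 x 325 mm, on the left, front (-x) turned to the right (yaw 1.2 to 1.8). Origin: on the worktop, under the bin's home place. A base plate 12 mm thick reaches from x -165 to +235 mm; along it lies the T-slot, whose floor is 12 mm above the worktop. Column from x +105 mm back. The bin starts 0 to 15 mm in front of the origin.
- slot_end (a point): Open end of the T-slot: front end of its lips, mid-line, on the floor; machine's x -45 mm, axes as the machine. The lips (6 mm thick, top 14 mm above the floor, 24 mm gap over a channel 48 wide, 8 high) run from here 105 mm back to a stop. In front the floor goes on, open above, for 120 mm between curbs 64 mm apart and 6 mm high.
- head_front (a point): Lower front edge of the head, mid-line, 195 mm above the worktop, machine's x -82 mm, axes as the machine. The head, 130 mm wide, reaches from here back over the bin and half its handle; a 24 mm nozzle, 22 mm behind this point, hangs down to 172 mm. Reach in from the front with the tool tilted 30 to 45 degrees, and lift the freed bin only 20 to 40 mm before drawing it out from under the head.
- bin_centre (a point): Used-pod bin, loose, black plastic, 0.16 to 0.25 kg, in the slot with 3 pods in it: point half-way up, 57.5 mm above its underside. z up, -x to the handle side; in the slot its axes agree with the machine's. T runner from x -42 to +34 mm, flange 44 x 5 mm, stem 20 mm wide. It is clear of the lips and can be lifted when this point is over 79 (best 85 to 95) mm in front of the machine's origin.
- bin_lip (a point): Pouring lip of the bin: middle of its back rim, bin x +85 mm, 115 mm above its underside; axes as the bin. Pot 84 mm wide, floor 18 mm above its underside, walls 3 to 4 mm, front wall upright at x -42 mm, back wall sloping out 25 degrees from x +38 mm at the bottom. Inside slippery: the pods run out over this lip when the bin is tipped this way by 85 to 105 degrees.
- bin_handle (a point): Middle of the upright bar of the bin's D handle: bin x -80 mm, 63 mm above its underside (75 mm above the worktop in the slot); axes as the bin. The bar is 14 mm thick (y), 18 deep (x), 70 high, 29 mm clear of the bin's front wall. The bin slides easily.
- pod1_centre (a point): A used coffee pod, silver aluminium, 37 mm across the rim, 29 mm high, 15 g; its centre.
- pod2_centre (a point): Another such pod; its centre.
- pod3_centre (a point): Another such pod; its centre.
- tub: Open recycling tub, grey plastic, fixed, 200 mm (x) by 170 mm (y), 90 mm high, 4 mm walls, in the middle of the worktop; origin at the centre of its underside.
- mat: Light grey ribbed drying mat, fixed, 150 by 150 mm, 4 mm thick, on the steel draining board (6 mm above the worktop) on the right; origin at the centre of its underside, so its top is at 10 mm.
- drip_tray: Bystander: the machine's black drip tray, 105 by 110 by 22 mm, lying on the draining board beside the mat, nearer or farther than it; origin at the centre of its underside.
- mug: Bystander: white mug, 80 mm across, 92 mm high, on the worktop between the machine and the robot; origin at the centre of its underside.
- glass: Bystander: upturned glass, 72 mm across, 120 mm high, on the far right of the draining board; origin at the centre of its underside.
- sponge: Bystander: sponge block 100 by 65 by 30 mm on the right of the draining board; origin at the centre of its underside.
- saucer: Bystander: white saucer, 140 mm across, 12 mm high, on the worktop beyond the tub; origin at the centre of its underside.
Mind the look-alikes: they are no part of the job. Of the things like the part that bears bin_centre, leave any that is brown or yellow; of the rest the larger one is meant.

How it is judged:
By the outcome, as a careful person would: the job done as asked, in the order asked, and still so for the second after the job is handed in, with the robot touching nothing.
It also fails if it takes over 64 s, if anything falls off the work surface, if the arm or the gripper's body presses on something with over 40 N, if the wrist force passes 120 N, or if a joint passes its speed limit or range.

## Robot

A 6-joint arm with a two-finger parallel gripper is mounted at the origin on the work surface. World frame = base frame: x ahead of the robot, y to its left, z up, the work surface at z = 0. Lengths are in m, angles in degrees, forces in N, time in s.
With the tool pointing down it reaches from about 0.375 to 0.9 m from the base axis. Payload 3.1 kg.
Tool frame: the origin (TCP) lies between the finger pads; the fingertips stand 11 mm ahead of it and the grasp point (between the pads) lies 8 mm behind it; z points along the fingers, x is the direction in which the jaws open and shut, and the axes are right-handed (so a half turn about z gives the same grasp; the last joint's range is limited). The gripper opens to 85 mm and grips with 20 to 120 N. Pads are 22 mm wide; open, the fingers measure 114 mm over their backs; the gripper's body (76 mm by 85 mm) begins 54 mm behind the grasp point. The pads swing forward as they close: fully open they stand 13 mm farther back than shut.
Start: joints at [52.913, 30.224, 82.088, -0, 67.689, -10.227], TCP at [0.282, 0.558, 0.242] pointing down, gripper open.
Joint ranges: [-176.69, 176.69], [-43.24, 126.21], [12.49, 139.97], [-82, 262], [0, 151.66], [-163.58, 163.58]. Speed limits (degrees/s): [159.86, 159.86, 180, 180, 180, 180].

## Interface

Orientations are given as [roll, pitch, yaw] about the fixed x, y, z axes, in that order (R = Rz(yaw) Ry(pitch) Rx(roll)).
In Python, from bench import observe, camera, camera_model, finish_job gives the robot as it stands.
- The arm moves only by the tool drive_tool, never from a script. Its argument "increments" is a list of rows, each an object of numbers: "claw": the opening in per cent of the stroke, from 0 (shut) to 100 (fully open); "tx", "ty", "tz": the shift along the tool's x, y, z in cm; "wx", "wy", "wz": the turn, a rotation vector about the tool's x, y, z in degrees. In form: [{"claw": .., "tx": .., "ty": .., "tz": .., "wx": .., "wy": .., "wz": ..}, ...]. A call has 1 to 8 rows; each row is the pose to reach, as a shift and turn from the pose commanded when the call began, along the tool's axes at that moment; what a row does not reach only later rows make up. A row lasts 1/12 s, in which the tool goes at most 41.7 mm and 7.16 degrees, less where a joint would pass 70% of its speed; a pose out of reach is approached as far as the arm can. A call with a gripper value outside its range is refused whole. The fingers move at their own pace and stop on an object; the grip force is fixed at half the most. Time passes only in rows, so rows that repeat a pose let the fingers close. It gives the time, the measured TCP pose, the force and the opening at its end, in the units of the state.
- observe(): the state, without advancing time (a new reading comes with each control period).
- camera(name): name is "side" or "top" or "wrist"; returns the picture (420x560x3 uint8, red, green, blue); there is no depth.
- camera_model(name): a dict with "vfov" (degrees; the focal length in pixels is half the picture's height over the tangent of half this angle, whatever the lens; pixels are square), "cx", "cy" (the principal point, pixels), "R" (3x3) and "t" (3): a world point X has camera coordinates R X + t. Camera axes: x right, y down, z forward; pixel columns grow to the right and rows downward; lengths in m; the calibration is good to about 2 mm. The wrist camera is an equidistant fisheye: a pixel r from the principal point sees the ray r / f radians off the axis. A picture is of the moment at which its call begins: read the wrist's pose just before it. camera_model takes no time and is no camera call; for the wrist camera it gives the pose at the moment of the call.
- finish_job(): hands the job in, once; it reports no verdict.
The state is a dict: "t": time; "q": joint angles; "joint_velocities": joint speeds; "joint_efforts": joint torques, N m; "tool_pos": TCP position; "ee_rot": TCP orientation; "force": force on the tool from outside, world axes, zero at the start; "ft_torque": the same for the moment, N m; "grip_width": finger opening in m.
Only numpy, scipy, OpenCV 4.12 (cv2) and the standard library are available. Lean on these libraries where they do the work, as an engineer would, in place of code of your own. Each camera call takes 0.05 s, during which the arm holds its last target.

## Working session

There is one attempt and no reset: what is moved stays moved. The work goes in short steps, Python scripts to look and compute and a tool call to move; the robot and the scene stay as the last step left them, time stands still between calls to the robot, and variables do not carry over. Pictures are saved under pics/ and viewed, and the job is handed in when it is done.

Besides the shell and the picture viewer there is one more tool, called after "Request:" as name(argument=value, ...) on one line, values as JSON. drive_tool: Moves the arm, as the interface text tells. Its arguments: {"type":"object","properties":{"increments":{"type":"array","items":{"type":"object","properties":{"claw":{"type":"number"},"tx":{"type":"number"},"ty":{"type":"number"},"tz":{"type":"number"},"wx":{"type":"number"},"wy":{"type":"number"},"wz":{"type":"number"}}}}},"required":["increments"]}

```bash
ls; mkdir -p pics
python3 - <<'E'
from bench import *
import cv2,numpy as np
s=observe();print(s['t'],s['tool_pos'],s['ee_rot'],s['grip_width'])
for n in ['side','top','wrist']:
    m=camera_model(n);print(n,m)
    cv2.imwrite(f'pics/{n}0.png',camera(n)[:,:,::-1])
E
```

```text
pics
0.0 [0.28192395 0.55702985 0.24134028] [-1.79975708e+02  1.21280318e-01  6.31392968e+01] 0.08514379611018741
side {'vfov': 56.47459599679068, 'cx': 277.90824315544785, 'cy': 199.43010535205624, 'R': array([[ 0.71735608, -0.69662944, -0.01037695],
       [-0.4949171 , -0.49904611, -0.71134383],
       [ 0.49036447,  0.51542255, -0.70276758]]), 't': array([-0.45790397,  0.33427911,  0.94993176])}
top {'vfov': 53.72024153860048, 'cx': 276.8230130965043, 'cy': 205.62480545018283, 'R': array([[ 0.01077895, -0.99990381, -0.00872839],
       [-0.99533764, -0.00989222, -0.09594333],
       [ 0.09584776,  0.00972187, -0.99534853]]), 't': array([-0.08276909,  0.57394187,  1.1705886 ])}
wrist {'vfov': 65.70646984690485, 'cx': 284.28597712335835, 'cy': 214.0688316052116, 'R': array([[ 0.45195712,  0.89203815, -0.00164304],
       [ 0.84327423, -0.42664844,  0.326894  ],
       [ 0.29090092, -0.1491276 , -0.94505958]]), 't': array([-0.62389016, -0.04263459,  0.38264623])}
```

View pics/side0.png

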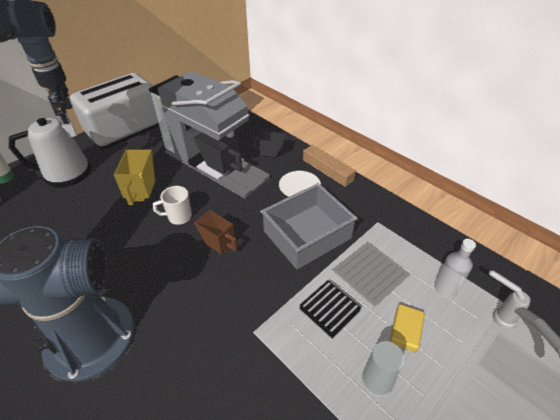

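View pics/top0.png

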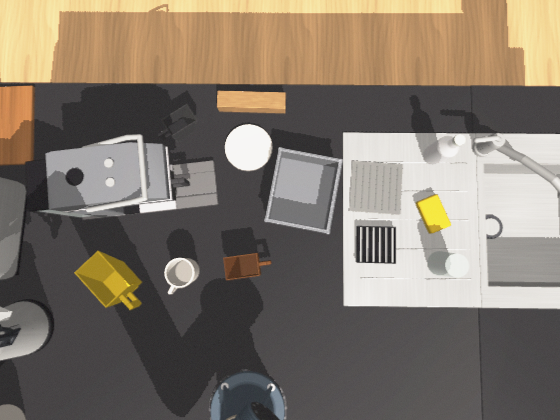

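View pics/wrist0.png

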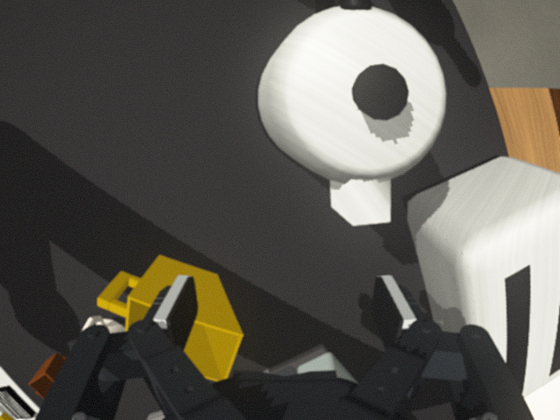

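Run:
```python
import cv2,numpy as np
s=cv2.imread('pics/side0.png');t=cv2.imread('pics/top0.png')
def g(i): return (255*(i/255.)**0.6).astype('uint8')
a=cv2.resize(g(s[70:200,150:290]),(800,None) if 0 else (640,594),interpolation=cv2.INTER_CUBIC)
b=cv2.resize(g(t[130:220,130:230]),(660,594),interpolation=cv2.INTER_CUBIC)
cv2.imwrite('pics/cs.png',a);cv2.imwrite('pics/ct.png',b)
```

```text
(no output)
```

View pics/cs.png

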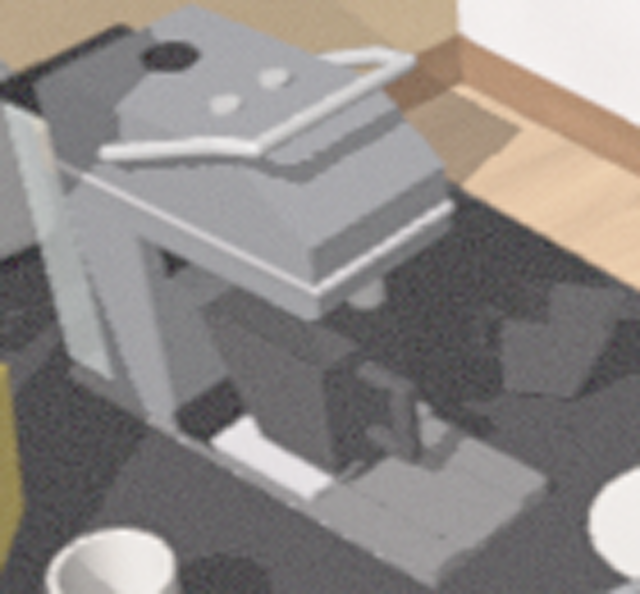

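View pics/ct.png

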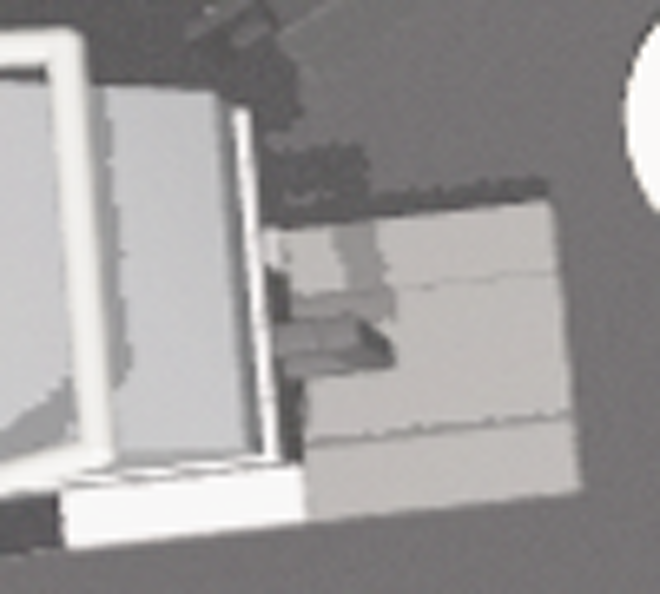

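```bash
cat > h.py <<'E'
import numpy as np
from scipy.spatial.transform import Rotation as Ro
from bench import *
def K(m): return 210/np.tan(np.radians(m['vfov']/2))
def ray(m,u,v):
    f=K(m);d=m['R'].T@np.array([(u-m['cx'])/f,(v-m['cy'])/f,1.]);c=-m['R'].T@m['t'];return c,d
def onz(n,u,v,z):
    c,d=ray(camera_model(n),u,v);return c+d*(z-c[2])/d[2]
def proj(n,X):
    m=camera_model(n);p=m['R']@np.asarray(X)+m['t'];f=K(m)
    if n=='wrist':
        r=np.hypot(p[0],p[1]);th=np.arctan2(r,p[2]);return np.array([m['cx']+f*th*p[0]/r,m['cy']+f*th*p[1]/r])
    return np.array([m['cx']+f*p[0]/p[2],m['cy']+f*p[1]/p[2]])
def tri(a,b):
    A=[];y=[]
    for n,u,v in (a,b):
        c,d=ray(camera_model(n),u,v);d=d/np.linalg.norm(d);P=np.eye(3)-np.outer(d,d);A.append(P);y.append(P@c)
    return np.linalg.lstsq(np.vstack(A),np.hstack(y),rcond=None)[0]
E
python3 - <<'E'
from h import *
p=lambda x,y:(130+x/6.6,130+y/6.6)
q=lambda x,y:(150+x/4.571,70+y/4.571)
for z in (.012,.018):
  print('top',[onz('top',*p(*a),z).round(4) for a in [(552,203),(582,490),(305,520)]])
  print('side',[onz('side',*q(*a),z).round(4) for a in [(548,485),(437,583),(90,375)]])
a=np.array([onz('top',*p(*a),.015)[:2] for a in [(552,203),(582,490),(305,520)]])
# curb lines
print('curb',[onz('top',*p(*a),.018).round(4) for a in [(310,443),(570,412),(405,288),(555,270)]])
print('barTop top',[onz('top',*p(*a),.11).round(4) for a in [(395,350),(385,322),(392,368)]])
# tub
t=[(281,149),(342,158),(328,233),(265,221)]
print('tub',[onz('top',*a,.09).round(4) for a in t],np.mean([onz('top',*a,.09) for a in t],0))
mt=[(352,160),(403,163),(400,214),(349,211)]
print('mat',[onz('top',*a,.01).round(4) for a in mt],np.mean([onz('top',*a,.01) for a in mt],0))
E
```

```text
top [array([0.7078, 0.1118, 0.012 ]), array([0.5786, 0.0952, 0.012 ]), array([0.564, 0.218, 0.012])]
side [array([0.7081, 0.1114, 0.012 ]), array([0.5796, 0.0902, 0.012 ]), array([0.5375, 0.4713, 0.012 ])]
top [array([0.7066, 0.1108, 0.018 ]), array([0.578 , 0.0943, 0.018 ]), array([0.5635, 0.2165, 0.018 ])]
side [array([0.7035, 0.1063, 0.018 ]), array([0.5759, 0.0853, 0.018 ]), array([0.5341, 0.4638, 0.018 ])]
curb [array([0.5977, 0.2154, 0.018 ]), array([0.6127, 0.1005, 0.018 ]), array([0.6676, 0.1754, 0.018 ]), array([0.6763, 0.1087, 0.018 ])]
barTop top [array([0.6259, 0.1585, 0.11  ]), array([0.6375, 0.163 , 0.11  ]), array([0.6184, 0.1595, 0.11  ])]
tub [array([ 0.7266, -0.0873,  0.09  ]), array([ 0.7027, -0.2561,  0.09  ]), array([ 0.4954, -0.2173,  0.09  ]), array([ 0.5263, -0.0456,  0.09  ])] [ 0.61274494 -0.151582    0.09      ]
mat [array([ 0.7142, -0.2975,  0.01  ]), array([ 0.7065, -0.4477,  0.01  ]), array([ 0.5555, -0.4362,  0.01  ]), array([ 0.5627, -0.2877,  0.01  ])] [ 0.63472651 -0.3673116   0.01      ]
```

Run:
```python
import cv2,numpy as np
s=cv2.imread('pics/side0.png');t=cv2.imread('pics/top0.png')
def g(i): return (255*(i/255.)**0.5).astype('uint8')
a=cv2.resize(g(s[140:180,215:265]),(750,600),interpolation=cv2.INTER_NEAREST)
b=cv2.resize(g(t[160:200,160:210]),(750,600),interpolation=cv2.INTER_NEAREST)
cv2.imwrite('pics/cs2.png',a);cv2.imwrite('pics/ct2.png',b)
```

```text
(no output)
```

View pics/cs2.png

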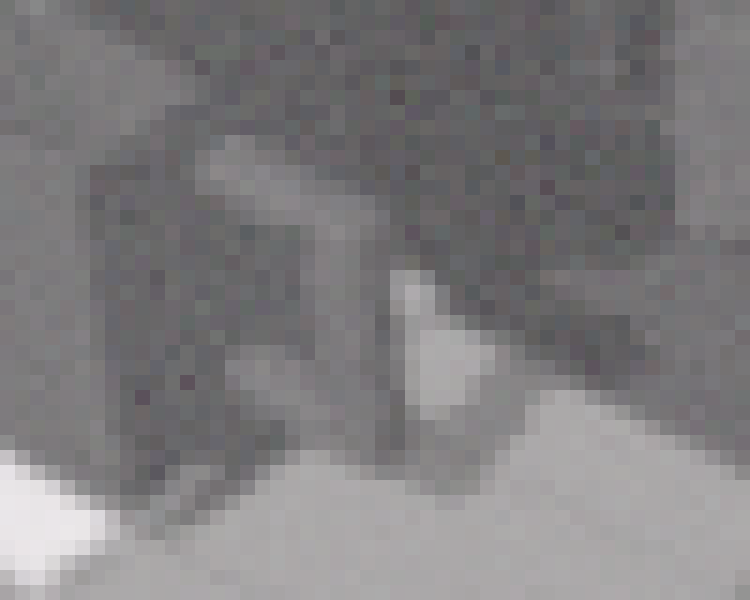

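View pics/ct2.png

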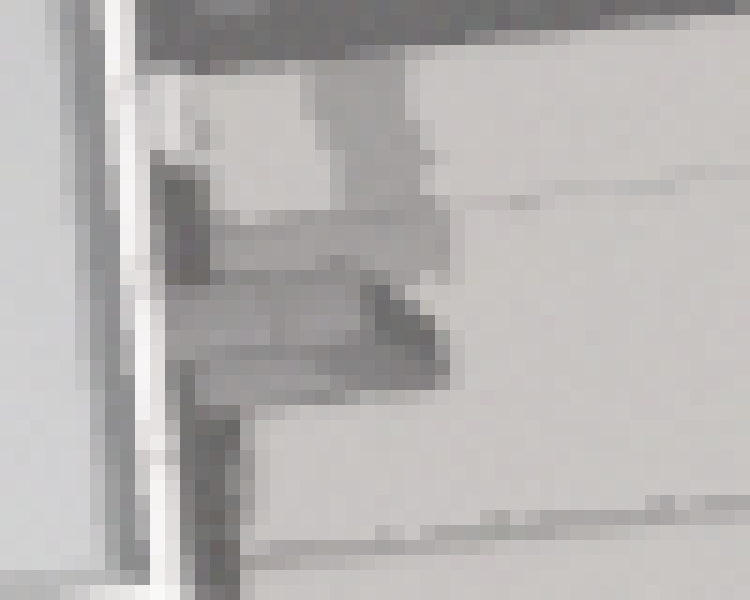

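Run:
```python
from h import *
th=np.radians(97.3);X=np.array([np.cos(th),np.sin(th),0]);Y=np.array([-np.sin(th),np.cos(th),0])
O=np.array([.6435,.103,0])+.165*X;print(O)
for n,u,v,z in [('top',184.8,178.8,.11),('top',184.3,182.3,.11),('top',189.8,185.9,.04),('top',189.5,182,.04),('side',215+390/15,140+475/15,.04),('side',215+375/15,140+475/15,.04),('side',215+340/15,140+232/15,.11),('side',215+388/15,140+205/15,.11)]:
    p=onz(n,u,v,z);print(n,p.round(4),((p-O)@X).round(4),((p-O)@Y).round(4))
for d in (0,.008,.015):
  for z in(.04,.11): print(d,z,[ (proj(n,O+X*(-.089-d)+Y*.007*s+[0,0,z])).round(1) for n in ('top','side') for s in (-1,1)])
```

```text
[0.62253434 0.26666258 0.        ]
top [0.6374 0.1726 0.11  ] -0.0952 -0.0027
top [0.6278 0.1736 0.11  ] -0.0929 0.0066
top [0.628 0.174 0.04 ] -0.0926 0.0063
top [0.6394 0.1752 0.04  ] -0.0929 -0.0051
side [0.633 0.173 0.04 ] -0.0942 0.0015
side [0.6306 0.1754 0.04  ] -0.0916 0.0035
side [0.6286 0.1762 0.11  ] -0.0905 0.0055
side [0.6421 0.176  0.11  ] -0.0924 -0.0079
0 0.04 [array([188.1, 181.5]), array([188.6, 186.3]), array([241.5, 169.8]), array([238.7, 171.9])]
0 0.11 [array([182.4, 177.5]), array([182.9, 182.6]), array([239.9, 153.4]), array([237. , 155.5])]
0.008 0.04 [array([190.9, 181.2]), array([191.3, 186. ]), array([243.3, 170.7]), array([240.5, 172.8])]
0.008 0.11 [array([185.3, 177.2]), array([185.8, 182.3]), array([241.7, 154.3]), array([238.8, 156.5])]
0.015 0.04 [array([193.3, 180.9]), array([193.7, 185.7]), array([244.8, 171.5]), array([242. , 173.7])]
0.015 0.11 [array([187.9, 176.9]), array([188.4, 182. ]), array([243.3, 155.2]), array([240.4, 157.3])]
```

```bash
cat >> h.py <<'E'
def rot(hd,phi,sgn=1):
    """bin heading hd deg, tool tilt phi from down toward heading; tool x = -Ybin*sgn"""
    h=np.radians(hd);X=np.array([np.cos(h),np.sin(h),0]);Y=np.array([-np.sin(h),np.cos(h),0])
    p=np.radians(phi);z=np.sin(p)*X+[0,0,-np.cos(p)];x=-Y*sgn
    return Ro.from_matrix(np.c_[x,np.cross(z,x),z])
def now():
    s=observe();return s,np.array(s['tool_pos']),Ro.from_euler('xyz',s['ee_rot'],degrees=True)
def inc(p,R,n=1):
    s,p0,R0=now()
    d=R0.inv().apply(np.asarray(p)-p0)*100;w=(R0.inv()*R).as_rotvec(degrees=True)
    print('total d cm',d.round(2),'w',w.round(1),'|d|',np.linalg.norm(d).round(1),'|w|',np.linalg.norm(w).round(1))
    from scipy.spatial.transform import Slerp
    if n>1:
        print('thirds not given; linear rotvec scaling')
        for k in range(1,n+1): print((d*k/n).round(2),(w*k/n).round(1))
def show():
    s,p,R=now();print('t',round(s['t'],2),'p',p.round(4),'rpy',np.round(s['ee_rot'],1),'q',np.round(s['q'],1),'F',np.round(s['force'],1),'T',np.round(s['ft_torque'],2),'w',round(s['grip_width'],4))
HD=97.3
th=np.radians(HD);XM=np.array([np.cos(th),np.sin(th),0]);YM=np.array([-np.sin(th),np.cos(th),0])
O=np.array([.6225,.2667,0])
E
python3 - <<'E'
from h import *
R=rot(HD,45);z=R.apply([0,0,1])
bar=O-.084*XM+[0,0,.075]
g=bar+.008*z;pre=g-.14*z
print(g,pre)
inc([.42,.15,.27],rot(HD,20));inc(pre,R)
E
```

```text
[0.63245464 0.18899187 0.06934315] [0.6450334  0.09079933 0.1683381 ]
total d cm [-30.09  30.7   -2.8 ] w [18.4  9.8 55.2] |d| 43.1 |w| 59.1
total d cm [-25.19  53.46   7.35] w [41.3 22.  52.8] |d| 59.6 |w| 70.6
```

Request:
drive_tool(increments=[{"claw": 60,"tx": -30,"ty": 30.5,"tz": -3,"wx": 18,"wy": 10,"wz": 55},{"claw": 60,"tx": -30,"ty": 30.5,"tz": -3,"wx": 18,"wy": 10,"wz": 55},{"claw": 60,"tx": -30,"ty": 30.5,"tz": -3,"wx": 18,"wy": 10,"wz": 55},{"claw": 60,"tx": -30,"ty": 30.5,"tz": -3,"wx": 18,"wy": 10,"wz": 55},{"claw": 60,"tx": -30,"ty": 30.5,"tz": -3,"wx": 18,"wy": 10,"wz": 55},{"claw": 60,"tx": -30,"ty": 30.5,"tz": -3,"wx": 18,"wy": 10,"wz": 55},{"claw": 60,"tx": -30,"ty": 30.5,"tz": -3,"wx": 18,"wy": 10,"wz": 55},{"claw": 60,"tx": -30,"ty": 30.5,"tz": -3,"wx": 18,"wy": 10,"wz": 55}])

```text
t: 0.82
tool_pos: [0.3888, 0.2407, 0.2659]
ee_rot: [-160.6, -0.7, 8.5]
force: [1.1, -0.1, -0.5]
grip_width: 0.0513
```

Run:
```python
from h import *
show()
inc([.42,.15,.27],rot(HD,20));
R=rot(HD,45);inc([.645,.091,.168],R)
```

```text
t 0.82 p [0.3888 0.2407 0.2659] rpy [-160.6   -0.7    8.5] q [  5.   14.2 108.7  22.7  59.7 -15.7] F [ 1.1 -0.1 -0.5] T [-0.13 -0.06 -0.02] w 0.0513
total d cm [ 1.75  8.76 -3.5 ] w [ 0.5 -0.2  1.4] |d| 9.6 |w| 1.5
total d cm [23.   20.89  3.29] w [25.5  0.1  1.4] |d| 31.2 |w| 25.6
```

Request:
drive_tool(increments=[{"tx": 1.5,"ty": 4,"tz": -2,"wx": 3,"wz": 1.4,"claw": 60},{"tx": 2,"ty": 8,"tz": -3,"wx": 6,"wz": 1.4,"claw": 60},{"tx": 4,"ty": 12,"tz": -3,"wx": 9,"wz": 1.4,"claw": 60},{"tx": 8,"ty": 15,"tz": -2,"wx": 12,"wz": 1.4,"claw": 60},{"tx": 12,"ty": 17,"tz": 0,"wx": 16,"wz": 1.4,"claw": 60},{"tx": 16,"ty": 19,"tz": 1,"wx": 20,"wz": 1.4,"claw": 60},{"tx": 20,"ty": 20.5,"tz": 2.5,"wx": 23,"wz": 1.4,"claw": 60},{"tx": 23,"ty": 20.9,"tz": 3.3,"wx": 25.5,"wz": 1.4,"claw": 60}])

```text
schema error: expected keys claw, tx, ty, tz, wx, wy, wz
```

Run:
```python
from h import *
import cv2
show()
m=camera_model('wrist')
im=camera('wrist')
cv2.imwrite('pics/w1.png',im[:,:,::-1]);cv2.imwrite('pics/s1.png',camera('side')[:,:,::-1])
show()
R=rot(HD,45);inc([.645,.091,.168],R)
bar=O-.084*XM
for z in (.04,.075,.11): print(proj('wrist',bar+[0,0,z]))
```

```text
t 0.82 p [0.3888 0.2407 0.2659] rpy [-160.6   -0.7    8.5] q [  5.   14.2 108.7  22.7  59.7 -15.7] F [ 1.1 -0.1 -0.5] T [-0.13 -0.06 -0.02] w 0.0513
t 0.92 p [0.3928 0.2353 0.2657] rpy [-160.8   -0.8    7.9] q [  4.3  14.3 108.6  22.5  59.6 -15.6] F [0.2 1.1 0.4] T [-0.16 -0.04  0.  ] w 0.0513
total d cm [22.86 20.08  3.65] w [25.8 -0.3  0.9] |d| 30.6 |w| 25.8
[454.89715334 305.24553476]
[468.22907216 312.07365462]
[483.39184539 319.83268414]
```

View pics/w1.png

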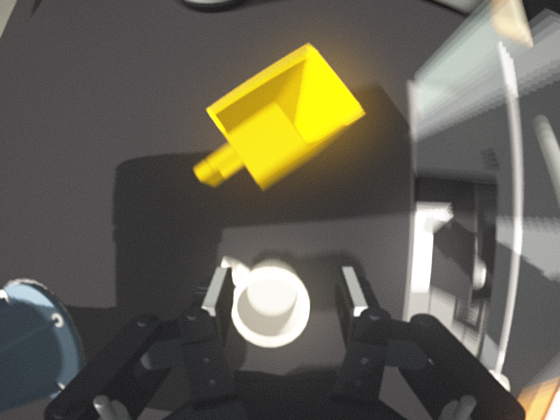

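View pics/s1.png

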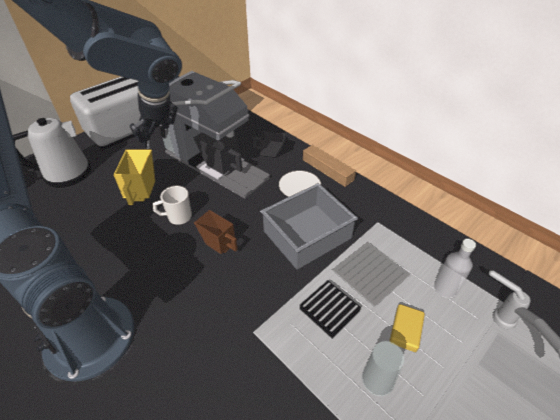

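Request:
drive_tool(increments=[{"tx": 1.5,"ty": 4,"tz": -2,"wx": 3,"wy": 0,"wz": 1,"claw": 60},{"tx": 2,"ty": 8,"tz": -3,"wx": 6,"wy": 0,"wz": 1,"claw": 60},{"tx": 4,"ty": 12,"tz": -3,"wx": 9,"wy": 0,"wz": 1,"claw": 60},{"tx": 8,"ty": 15,"tz": -2,"wx": 12,"wy": 0,"wz": 1,"claw": 60},{"tx": 12,"ty": 17,"tz": 0,"wx": 16,"wy": 0,"wz": 1,"claw": 60},{"tx": 16,"ty": 19,"tz": 1,"wx": 20,"wy": 0,"wz": 1,"claw": 60},{"tx": 20,"ty": 20,"tz": 2.5,"wx": 23,"wy": 0,"wz": 1,"claw": 60},{"tx": 22.9,"ty": 20.1,"tz": 3.6,"wx": 25.5,"wy": 0,"wz": 1,"claw": 60}])

```text
t: 1.58
tool_pos: [0.6291, 0.0992, 0.1718]
ee_rot: [-135.0, -0.0, 7.9]
force: [0.2, 0.3, -0.4]
grip_width: 0.0513
```

Run:
```python
from h import *
import cv2
show();camera('top');camera('top');show()
m=camera_model('wrist')
im=camera('wrist')
bar=O-.084*XM
im=im[:,:,::-1].copy()
for z in (.04,.075,.11):
    u=proj('wrist',bar+[0,0,z]);print(u);cv2.circle(im,tuple(int(round(a)) for a in u),2,(0,0,255),-1)
cv2.imwrite('pics/w2.png',im);cv2.imwrite('pics/s2.png',camera('side')[:,:,::-1])
R=rot(HD,45);inc([.645,.091,.168],R)
```

```text
t 1.58 p [0.6291 0.0992 0.1718] rpy [-135.    -0.     7.9] q [-18.3  43.9  82.5  40.   80.3 -42.9] F [ 0.2  0.3 -0.4] T [-0.37 -0.03 -0.01] w 0.0513
t 1.68 p [0.6307 0.0998 0.1662] rpy [-135.1    0.2    7.9] q [-18.2  44.4  82.3  40.   80.1 -42.9] F [-0.9 -0.3 -0.4] T [-0.39  0.01  0.01] w 0.0517
[302.83947775 236.37299723]
[304.89907105 220.79158465]
[307.45088658 201.12522565]
total d cm [ 1.68  1.16 -0.68] w [0.1 0.7 0.5] |d| 2.2 |w| 0.8
```

View pics/w2.png

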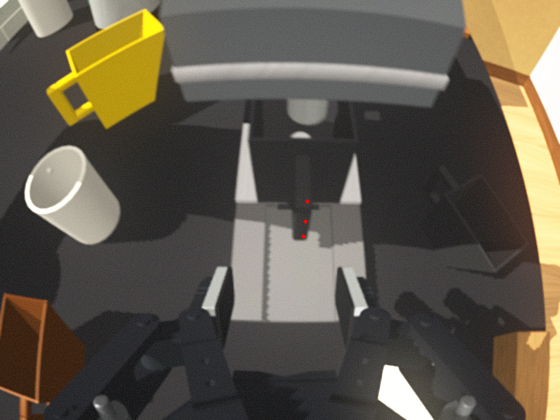

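View pics/s2.png

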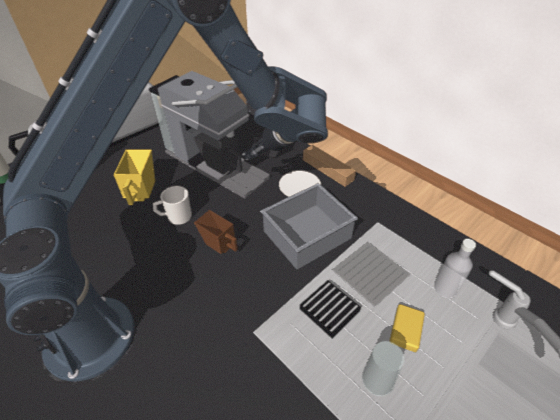

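Run:
```python
import cv2,numpy as np
i=cv2.imread('pics/w2.png');g=lambda i:(255*(i/255.)**0.45).astype('uint8')
cv2.imwrite('pics/w2c.png',np.hstack([cv2.resize(g(i[120:260,240:370]),(500,538)),cv2.resize(g(i[140:290,425:535]),(300,538))]))
```

```text
(no output)
```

View pics/w2c.png

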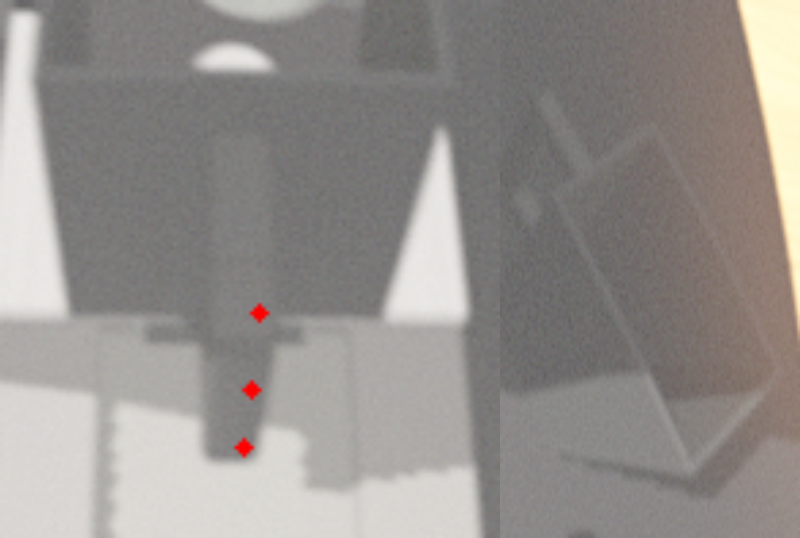

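Request:
drive_tool(increments=[{"tx": 0.8,"ty": 0.6,"tz": 0,"wx": 0,"wy": 0.5,"wz": 0.3,"claw": 60},{"tx": 1.5,"ty": 1.1,"tz": 2,"wx": 0,"wy": 0.7,"wz": 0.5,"claw": 60},{"tx": 1.5,"ty": 1.1,"tz": 5,"wx": 0,"wy": 0.7,"wz": 0.5,"claw": 60},{"tx": 1.2,"ty": 1.1,"tz": 6,"wx": 0,"wy": 0.7,"wz": 0.5,"claw": 60},{"tx": 1.2,"ty": 1.1,"tz": 6,"wx": 0,"wy": 0.7,"wz": 0.5,"claw": 60},{"tx": 1.2,"ty": 1.1,"tz": 6,"wx": 0,"wy": 0.7,"wz": 0.5,"claw": 60}])

```text
t: 2.28
tool_pos: [0.6337, 0.137, 0.1252]
ee_rot: [-135.2, -0.3, 7.2]
force: [0.4, -1.2, -0.7]
grip_width: 0.0514
```

Run:
```python
from h import *
import cv2
show()
im=camera('wrist')
bar=O-.084*XM
im=im[:,:,::-1].copy()
i2=(255*(im/255.)**0.5).astype('uint8')
for z in (.04,.075,.11):
    u=proj('wrist',bar+[0,0,z]-.009*XM);print(u);cv2.circle(i2,tuple(int(round(a)) for a in u),1,(0,0,255),-1)
cv2.imwrite('pics/w3.png',cv2.resize(i2[100:330,190:430],(626,600)))
R=rot(HD,45);g=bar+[0,0,.075]+.008*R.apply([0,0,1]);inc(g,R)
show()
```

```text
t 2.28 p [0.6337 0.137  0.1252] rpy [-135.2   -0.3    7.2] q [-15.1  47.4  83.9  42.7  74.4 -44.2] F [ 0.4 -1.2 -0.7] T [-0.36 -0.08 -0.02] w 0.0514
[289.40646904 266.71718183]
[290.59724415 251.82737272]
[292.19500605 231.58565849]
total d cm [0.39 0.22 7.7 ] w [ 0.2 -0.4  0.2] |d| 7.7 |w| 0.5
t 2.33 p [0.6347 0.1362 0.1255] rpy [-135.2   -0.4    7.2] q [-15.2  47.4  83.8  42.7  74.3 -44.2] F [ 0.3 -0.5  0.7] T [-0.33 -0.06  0.03] w 0.0516
```

View pics/w3.png

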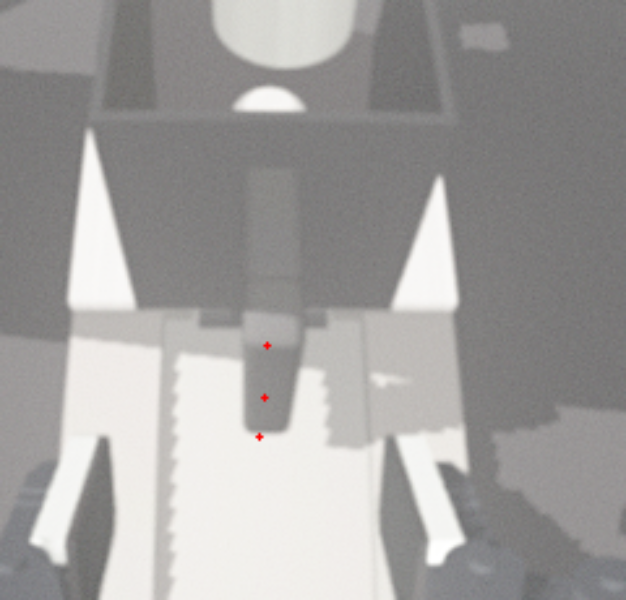

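Request:
drive_tool(increments=[{"tx": 0.2,"ty": 0.1,"tz": 2.5,"wx": 0,"wy": 0,"wz": 0,"claw": 60},{"tx": 0.4,"ty": 0.2,"tz": 5,"wx": 0,"wy": 0,"wz": 0,"claw": 60},{"tx": 0.4,"ty": 0.2,"tz": 7,"wx": 0,"wy": 0,"wz": 0,"claw": 60},{"tx": 0.4,"ty": 0.2,"tz": 7.7,"wx": 0,"wy": 0,"wz": 0,"claw": 60},{"tx": 0.4,"ty": 0.2,"tz": 7.7,"wx": 0,"wy": 0,"wz": 0,"claw": 60},{"tx": 0.4,"ty": 0.2,"tz": 7.7,"wx": 0,"wy": 0,"wz": 0,"claw": 60}])

```text
t: 2.83
tool_pos: [0.633, 0.1887, 0.0688]
ee_rot: [-135.2, -0.4, 7.1]
force: [1.2, -0.6, 0.5]
grip_width: 0.0511
```

Run:
```python
from h import *
import cv2
show()
im=camera('wrist')[:,:,::-1]
i2=(255*(im/255.)**0.5).astype('uint8')
cv2.imwrite('pics/w4.png',cv2.resize(i2[150:380,170:410],(626,600)))
R=rot(HD,45);g=O-.084*XM+[0,0,.075]+.008*R.apply([0,0,1]);inc(g,R)
show()
```

```text
t 2.83 p [0.633  0.1887 0.0688] rpy [-135.2   -0.4    7.1] q [-10.7  52.1  85.   46.5  68.  -46. ] F [ 1.2 -0.6  0.5] T [-0.36 -0.05 -0.05] w 0.0511
total d cm [-0.08 -0.07  0.04] w [ 0.2 -0.4  0.2] |d| 0.1 |w| 0.5
t 2.88 p [0.6334 0.1883 0.0691] rpy [-135.2   -0.4    7.1] q [-10.7  52.   84.9  46.5  68.  -46. ] F [0.  0.3 0.6] T [-0.37 -0.03  0.03] w 0.0513
```

View pics/w4.png

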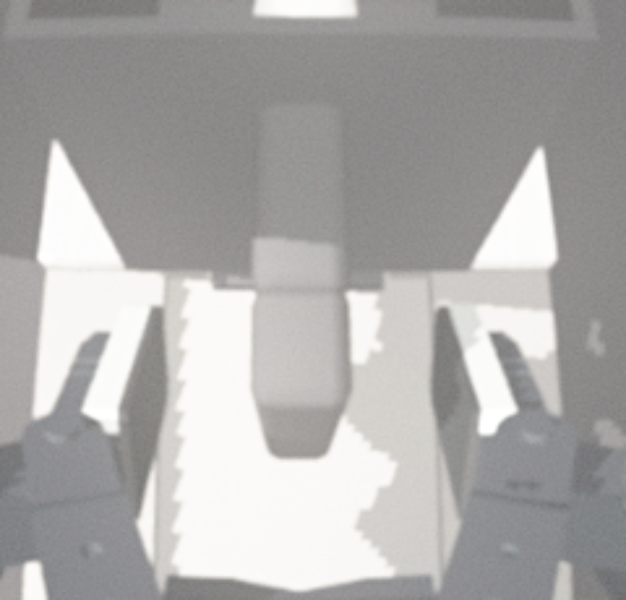

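Request:
drive_tool(increments=[{"tx": 0,"ty": 0,"tz": 0,"wx": 0,"wy": 0,"wz": 0,"claw": 0},{"tx": 0,"ty": 0,"tz": 0,"wx": 0,"wy": 0,"wz": 0,"claw": 0},{"tx": 0,"ty": 0,"tz": 0,"wx": 0,"wy": 0,"wz": 0,"claw": 0},{"tx": 0,"ty": 0,"tz": 0,"wx": 0,"wy": 0,"wz": 0,"claw": 0},{"tx": 0,"ty": 0,"tz": 0,"wx": 0,"wy": 0,"wz": 0,"claw": 0},{"tx": 0,"ty": 0,"tz": 0,"wx": 0,"wy": 0,"wz": 0,"claw": 0},{"tx": 0,"ty": 0,"tz": 0,"wx": 0,"wy": 0,"wz": 0,"claw": 0},{"tx": 0,"ty": 0,"tz": 0,"wx": 0,"wy": 0,"wz": 0,"claw": 0}])

```text
t: 3.55
tool_pos: [0.6327, 0.189, 0.0686]
ee_rot: [-135.1, -0.3, 7.1]
force: [1.0, -4.2, 5.5]
grip_width: 0.013
```

Run:
```python
from h import *
show()
s,p,R0=now()
print('out 86mm:');inc(p-.086*XM,R0)
print('up30:');inc(p+[0,0,.03],R0)
```

```text
t 3.55 p [0.6327 0.189  0.0686] rpy [-135.1   -0.3    7.1] q [-10.7  52.1  85.   46.5  68.  -46. ] F [ 1.  -4.2  5.5] T [-0.08  0.17  0.07] w 0.013
out 86mm:
total d cm [ 0.03  6.1  -6.07] w [0. 0. 0.] |d| 8.6 |w| 0.0
up30:
total d cm [ 0.02 -2.12 -2.13] w [0. 0. 0.] |d| 3.0 |w| 0.0
```

Request:
drive_tool(increments=[{"tx": 0,"ty": 0.5,"tz": -0.5,"wx": 0,"wy": 0,"wz": 0,"claw": 0},{"tx": 0,"ty": 1.2,"tz": -1.2,"wx": 0,"wy": 0,"wz": 0,"claw": 0},{"tx": 0,"ty": 2,"tz": -2,"wx": 0,"wy": 0,"wz": 0,"claw": 0},{"tx": 0,"ty": 2.8,"tz": -2.8,"wx": 0,"wy": 0,"wz": 0,"claw": 0},{"tx": 0,"ty": 3.6,"tz": -3.6,"wx": 0,"wy": 0,"wz": 0,"claw": 0},{"tx": 0,"ty": 4.4,"tz": -4.4,"wx": 0,"wy": 0,"wz": 0,"claw": 0},{"tx": 0,"ty": 5.2,"tz": -5.2,"wx": 0,"wy": 0,"wz": 0,"claw": 0},{"tx": 0,"ty": 5.8,"tz": -5.8,"wx": 0,"wy": 0,"wz": 0,"claw": 0}])

```text
t: 4.22
tool_pos: [0.6426, 0.1064, 0.0683]
ee_rot: [-135.1, -0.3, 7.1]
force: [-0.6, 3.3, 4.7]
grip_width: 0.0131
```

Run:
```python
from h import *
import cv2
show()
s,p,R0=now()
print('machine coords of TCP',(p-O)@XM,(p-O)@YM)
for n in('wrist','side'):
  cv2.imwrite(f'pics/{n}5.png',camera(n)[:,:,::-1])
s,p,R0=now()
print('machine coords of TCP',(p-O)@XM,(p-O)@YM)
show()
```

```text
t 4.22 p [0.6426 0.1064 0.0683] rpy [-135.1   -0.3    7.1] q [-17.5  52.9  82.3  42.4  72.7 -48.1] F [-0.6  3.3  4.7] T [ 0.88  0.25 -0.1 ] w 0.0131
machine coords of TCP -0.16160612205922947 0.0003938172623538737
machine coords of TCP -0.1629982168959671 0.00012669508760959863
t 4.32 p [0.6431 0.105  0.0684] rpy [-135.2   -0.3    7. ] q [-17.6  52.9  82.3  42.3  72.7 -48.1] F [-0.7 -2.9  8.6] T [0.36 0.4  0.26] w 0.0132
```

View pics/wrist5.png

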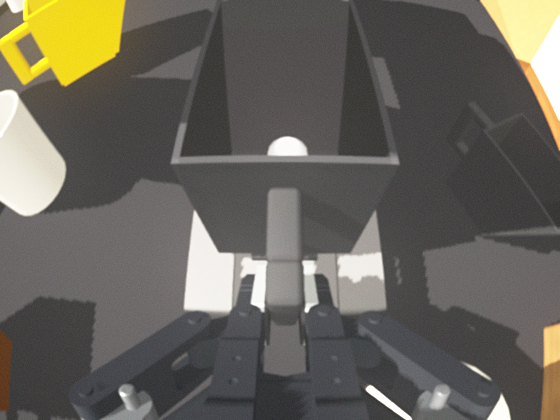

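View pics/side5.png

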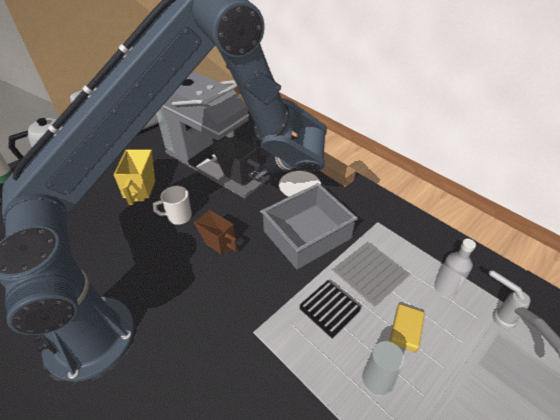

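Request:
drive_tool(increments=[{"tx": 0,"ty": -0.3,"tz": -0.3,"wx": 0,"wy": 0,"wz": 0,"claw": 0},{"tx": 0,"ty": -0.7,"tz": -0.7,"wx": 0,"wy": 0,"wz": 0,"claw": 0},{"tx": 0,"ty": -1.1,"tz": -1.1,"wx": 0,"wy": 0,"wz": 0,"claw": 0},{"tx": 0,"ty": -1.5,"tz": -1.5,"wx": 0,"wy": 0,"wz": 0,"claw": 0},{"tx": 0,"ty": -1.9,"tz": -1.9,"wx": 0,"wy": 0,"wz": 0,"claw": 0},{"tx": 0,"ty": -2.1,"tz": -2.1,"wx": 0,"wy": 0,"wz": 0,"claw": 0},{"tx": 0,"ty": -2.1,"tz": -2.1,"wx": 0,"wy": 0,"wz": 0,"claw": 0}])

```text
t: 4.9
tool_pos: [0.6425, 0.108, 0.0985]
ee_rot: [-135.2, -0.4, 7.2]
force: [-0.0, -0.5, -1.9]
grip_width: 0.013
```

Run:
```python
from h import *
import cv2
show()
for n in('wrist','side'):
  cv2.imwrite(f'pics/{n}6.png',camera(n)[:,:,::-1])
s,p,R0=now()
inc(p-.15*XM,R0)
show()
a=cv2.imread('pics/side6.png');b=cv2.imread('pics/wrist6.png')
cv2.imwrite('pics/c6.png',np.hstack([cv2.resize((255*(a/255.)**.6).astype('uint8')[90:230,170:310],(400,400)),cv2.resize((255*(b/255.)**.6).astype('uint8')[0:400,80:480],(400,400))]))
```

```text
t 4.9 p [0.6425 0.108  0.0985] rpy [-135.2   -0.4    7.2] q [-17.3  50.3  82.3  41.9  74.5 -46.3] F [-0.  -0.5 -1.9] T [-0.79 -0.1   0.02] w 0.013
total d cm [  0.03  10.64 -10.57] w [0. 0. 0.] |d| 15.0 |w| 0.0
t 5.0 p [0.6421 0.1081 0.0977] rpy [-135.2   -0.3    7.2] q [-17.3  50.3  82.3  41.8  74.5 -46.3] F [ 0.   0.3 -3. ] T [-0.8  -0.11  0.03] w 0.0134
```

View pics/c6.png

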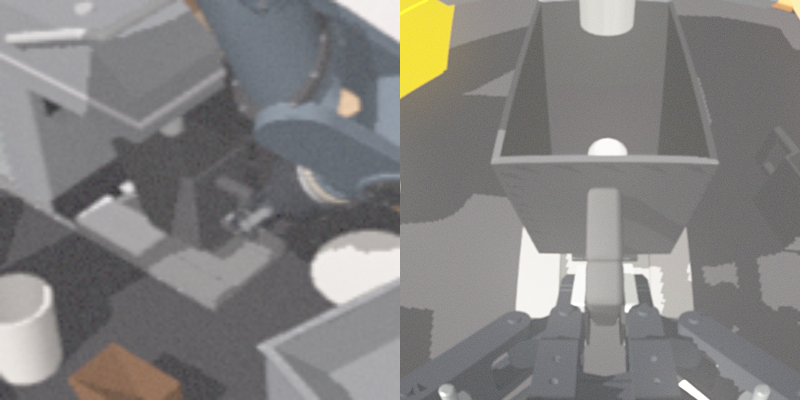

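Request:
drive_tool(increments=[{"tx": 0,"ty": 0.7,"tz": -0.7,"wx": 0,"wy": 0,"wz": 0,"claw": 0},{"tx": 0,"ty": 1.7,"tz": -1.7,"wx": 0,"wy": 0,"wz": 0,"claw": 0},{"tx": 0,"ty": 2.8,"tz": -2.8,"wx": 0,"wy": 0,"wz": 0,"claw": 0},{"tx": 0,"ty": 3.9,"tz": -3.9,"wx": 0,"wy": 0,"wz": 0,"claw": 0},{"tx": 0,"ty": 5,"tz": -5,"wx": 0,"wy": 0,"wz": 0,"claw": 0},{"tx": 0,"ty": 6,"tz": -6,"wx": 0,"wy": 0,"wz": 0,"claw": 0},{"tx": 0,"ty": 6.5,"tz": -7,"wx": 0,"wy": 0,"wz": 0,"claw": 0},{"tx": 0,"ty": 6.7,"tz": -8.3,"wx": 0,"wy": 0,"wz": 0,"claw": 0}])

```text
t: 5.67
tool_pos: [0.6548, 0.0011, 0.1086]
ee_rot: [-135.1, -0.2, 7.1]
force: [-0.1, -0.3, -2.4]
grip_width: 0.0131
```

Run:
```python
from h import *
show()
s,p,R0=now()
print((p-O)@XM,(p-O)@YM)
# rise to handle z .33 while moving y to -0.2
```

```text
t 5.67 p [0.6548 0.0011 0.1086] rpy [-135.1   -0.2    7.1] q [-25.4  51.4  76.4  37.   82.2 -47.8] F [-0.1 -0.3 -2.4] T [-0.82 -0.1   0.03] w 0.0131
-0.2675163502026661 0.0016585626506016352
```

```bash
cat >> h.py <<'E'
def tcp(lip,hd,al,phi=45.):
    h=np.radians(hd);a=np.radians(al);X=np.array([np.cos(h),np.sin(h),0]);Z=np.array([0,0,1.])
    R=rot(hd,phi-al)
    hn=np.asarray(lip)-.165*(np.cos(a)*X-np.sin(a)*Z)-.052*(np.sin(a)*X+np.cos(a)*Z)
    return hn+.008*R.apply([0,0,1]),R
E
python3 - <<'E'
from h import *
L=np.array([.609,-.172,0])
for a,z,dx in [(0,.33,.06),(45,.23,.03),(60,.19,.0),(75,.15,0),(95,.115,0)]:
    h=np.radians(79);p,R=tcp(L+[0,0,z]+dx*np.array([np.cos(h),np.sin(h),0]),79,a);print(a,p.round(3));inc(p,R)
s,p,R0=now()
inc([.65,-.05,.2],rot(94,45)); inc([.64,-.12,.28],rot(88,45))
E
```

```text
0 [ 0.59  -0.27   0.272]
total d cm [ -9.72   6.88 -30.01] w [ 0.1 12.7 12.9] |d| 32.3 |w| 18.1
45 [ 0.585 -0.293  0.302]
total d cm [-10.47   6.41 -33.73] w [-44.6   6.9  17.2] |d| 35.9 |w| 48.3
60 [ 0.584 -0.299  0.299]
total d cm [-10.66   7.02 -33.95] w [-59.4   4.7  18.3] |d| 36.3 |w| 62.4
75 [ 0.591 -0.267  0.289]
total d cm [ -9.65   5.54 -31.03] w [-74.3   2.4  19.3] |d| 33.0 |w| 76.8
95 [ 0.601 -0.215  0.279]
total d cm [ -7.99   2.67 -26.72] w [-94.1  -1.1  20.3] |d| 28.0 |w| 96.2
total d cm [ -1.09  -2.9  -10.02] w [0.1 2.1 2.3] |d| 10.5 |w| 3.1
total d cm [ -2.92  -3.72 -20.5 ] w [0.1 6.3 6.5] |d| 21.0 |w| 9.1
```

Request:
drive_tool(increments=[{"tx": 0,"ty": -0.3,"tz": -1,"wx": 0,"wy": 0,"wz": 0,"claw": 0},{"tx": -0.3,"ty": -1,"tz": -3,"wx": 0,"wy": 0.5,"wz": 0.5,"claw": 0},{"tx": -0.7,"ty": -2,"tz": -6,"wx": 0,"wy": 1.5,"wz": 1.5,"claw": 0},{"tx": -1,"ty": -2.8,"tz": -9,"wx": 0,"wy": 2.5,"wz": 2.5,"claw": 0},{"tx": -1.5,"ty": -3.2,"tz": -12,"wx": 0,"wy": 3.5,"wz": 3.5,"claw": 0},{"tx": -2,"ty": -3.5,"tz": -15,"wx": 0,"wy": 4.5,"wz": 4.5,"claw": 0},{"tx": -2.5,"ty": -3.6,"tz": -18,"wx": 0,"wy": 5.5,"wz": 5.5,"claw": 0},{"tx": -2.9,"ty": -3.7,"tz": -20,"wx": 0,"wy": 6.3,"wz": 6.4,"claw": 0}])

```text
t: 6.33
tool_pos: [0.6402, -0.1165, 0.2806]
ee_rot: [-135.2, -0.4, -1.9]
force: [1.3, -0.1, -2.5]
grip_width: 0.0133
```

Run:
```python
from h import *
import cv2
show()
cv2.imwrite('pics/wrist7.png',camera('wrist')[:,:,::-1])
cv2.imwrite('pics/side7.png',camera('side')[:,:,::-1])
show()
L=np.array([.609,-.172,0])
for a,z,dx in [(15,.30,.05),(30,.26,.04),(45,.23,.03),(60,.19,.0),(75,.15,0),(95,.115,0)]:
    h=np.radians(79);p,R=tcp(L+[0,0,z]+dx*np.array([np.cos(h),np.sin(h),0]),79,a);print(a,p.round(3));inc(p,R)
```

```text
t 6.33 p [ 0.6402 -0.1165  0.2806] rpy [-135.2   -0.4   -1.9] q [-35.7  39.3  71.4  36.3  96.3 -38.8] F [ 1.3 -0.1 -2.5] T [-0.82  0.04 -0.03] w 0.0133
t 6.43 p [ 0.6408 -0.1177  0.2807] rpy [-135.3   -0.6   -2. ] q [-35.8  39.3  71.4  36.3  96.2 -38.9] F [ 0.2 -0.  -2.4] T [-0.8  -0.    0.01] w 0.0134
15 [ 0.586 -0.289  0.286]
total d cm [ -4.84  11.91 -12.52] w [-14.7   5.    7.5] |d| 17.9 |w| 17.2
30 [ 0.585 -0.296  0.29 ]
total d cm [ -4.96  12.18 -13.37] w [-29.6   4.    8.2] |d| 18.8 |w| 31.0
45 [ 0.585 -0.293  0.302]
total d cm [ -4.89  11.09 -14.  ] w [-44.6   3.    8.8] |d| 18.5 |w| 45.6
60 [ 0.584 -0.299  0.299]
total d cm [ -4.99  11.71 -14.24] w [-59.6   1.8   9.3] |d| 19.1 |w| 60.3
75 [ 0.591 -0.267  0.289]
total d cm [ -4.49  10.14 -11.24] w [-74.5   0.6   9.7] |d| 15.8 |w| 75.2
95 [ 0.601 -0.215  0.279]
total d cm [-3.67  7.11 -6.8 ] w [-94.5  -1.1  10.1] |d| 10.5 |w| 95.0
```

View pics/wrist7.png

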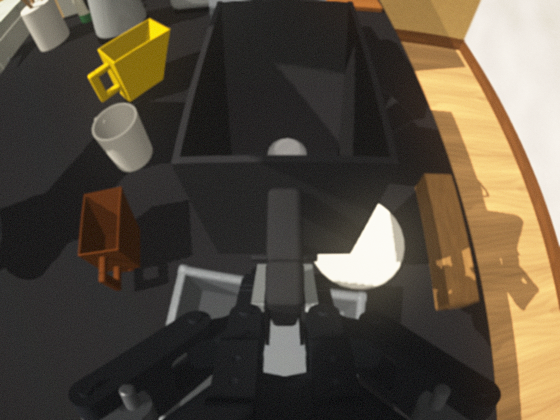

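View pics/side7.png

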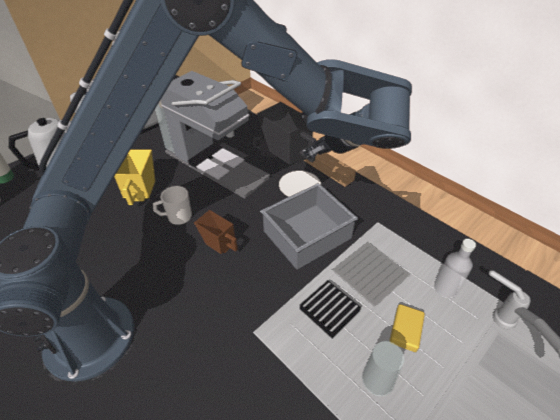

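Request:
drive_tool(increments=[{"tx": -0.4,"ty": 0.8,"tz": -1,"wx": -3,"wy": 0.3,"wz": 0.7,"claw": 0},{"tx": -1,"ty": 2.2,"tz": -2.7,"wx": -8,"wy": 0.6,"wz": 1.6,"claw": 0},{"tx": -1.7,"ty": 3.7,"tz": -4.7,"wx": -14,"wy": 1,"wz": 2.8,"claw": 0},{"tx": -2.4,"ty": 5.3,"tz": -6.7,"wx": -21,"wy": 1.5,"wz": 4.2,"claw": 0},{"tx": -3.1,"ty": 7,"tz": -8.8,"wx": -28,"wy": 2,"wz": 5.5,"claw": 0},{"tx": -3.8,"ty": 8.6,"tz": -10.8,"wx": -34,"wy": 2.4,"wz": 6.7,"claw": 0},{"tx": -4.5,"ty": 10.2,"tz": -12.8,"wx": -40,"wy": 2.7,"wz": 8,"claw": 0},{"tx": -4.9,"ty": 11.1,"tz": -14,"wx": -44.5,"wy": 3,"wz": 8.8,"claw": 0}])

```text
t: 7.1
tool_pos: [0.5844, -0.2905, 0.2974]
ee_rot: [-179.9, 0.5, -10.9]
force: [-0.3, 0.2, -2.2]
grip_width: 0.0134
```

Run:
```python
from h import *
import cv2
show()
cv2.imwrite('pics/wrist8.png',camera('wrist')[:,:,::-1])
cv2.imwrite('pics/side8.png',camera('side')[:,:,::-1])
show()
L=np.array([.609,-.172,0])
for a,z,dx in [(50,.215,.02),(55,.20,.01),(60,.19,.0),(65,.18,0),(70,.165,0),(75,.15,0),(80,.14,0),(85,.13,0),(95,.115,0),(100,.115,0)]:
    h=np.radians(79);p,R=tcp(L+[0,0,z]+dx*np.array([np.cos(h),np.sin(h),0]),79,a);print(a,p.round(3));inc(p,R)
```

```text
t 7.1 p [ 0.5844 -0.2905  0.2974] rpy [-179.9    0.5  -10.9] q [-36.2  29.7  73.8  -0.1  77.  -25.3] F [-0.3  0.2 -2.2] T [-0.09  0.05 -0.04] w 0.0134
t 7.2 p [ 0.5847 -0.2883  0.2973] rpy [-179.6    0.5  -10.8] q [-36.1  29.7  73.8   0.2  77.2 -25.4] F [ 0.1  0.5 -2.7] T [-0.05 -0.01  0.01] w 0.0129
50 [ 0.585 -0.296  0.3  ]
total d cm [ 0.16  0.77 -0.28] w [-5.4  0.5  0.2] |d| 0.8 |w| 5.4
55 [ 0.584 -0.298  0.297]
total d cm [ 0.16  0.98 -0.03] w [-10.4   0.5   0.3] |d| 1.0 |w| 10.4
60 [ 0.584 -0.299  0.299]
total d cm [ 0.16  1.08 -0.2 ] w [-15.4   0.5   0.3] |d| 1.1 |w| 15.4
65 [ 0.586 -0.289  0.3  ]
total d cm [ 0.16  0.08 -0.28] w [-20.4   0.5   0.3] |d| 0.3 |w| 20.4
70 [ 0.588 -0.279  0.295]
total d cm [ 0.17 -1.01  0.23] w [-25.4   0.4   0.3] |d| 1.1 |w| 25.4
75 [ 0.591 -0.267  0.289]
total d cm [ 0.18 -2.18  0.84] w [-30.4   0.4   0.4] |d| 2.3 |w| 30.4
80 [ 0.593 -0.255  0.287]
total d cm [ 0.19 -3.43  1.06] w [-35.4   0.4   0.4] |d| 3.6 |w| 35.4
85 [ 0.595 -0.242  0.284]
total d cm [ 0.19 -4.74  1.39] w [-40.4   0.4   0.4] |d| 4.9 |w| 40.4
95 [ 0.601 -0.215  0.279]
total d cm [ 0.21 -7.51  1.9 ] w [-50.4   0.4   0.4] |d| 7.8 |w| 50.4
100 [ 0.603 -0.201  0.282]
total d cm [ 0.21 -8.96  1.59] w [-55.4   0.4   0.4] |d| 9.1 |w| 55.4
```

View pics/wrist8.png

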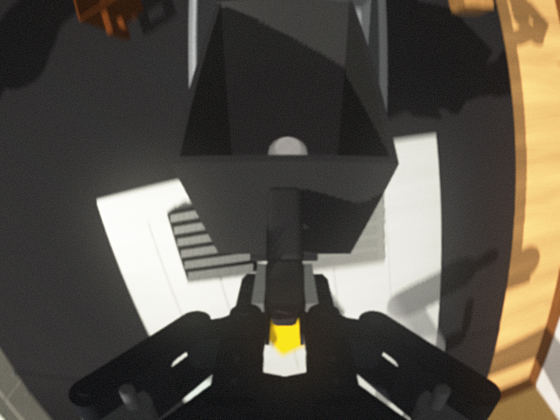

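View pics/side8.png

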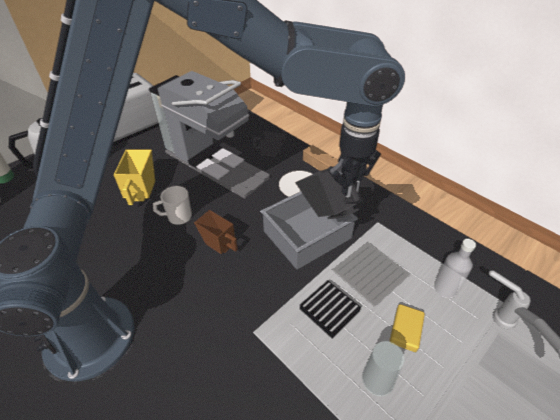

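Request:
drive_tool(increments=[{"tx": 0.1,"ty": 0.4,"tz": -0.2,"wx": -3,"wy": 0.5,"wz": 0.2,"claw": 0},{"tx": 0.1,"ty": 0.8,"tz": -0.2,"wx": -7,"wy": 0.5,"wz": 0.3,"claw": 0},{"tx": 0.1,"ty": 1,"tz": 0,"wx": -11,"wy": 0.5,"wz": 0.3,"claw": 0},{"tx": 0.1,"ty": 1,"tz": -0.2,"wx": -15,"wy": 0.5,"wz": 0.3,"claw": 0},{"tx": 0.1,"ty": 0.1,"tz": -0.2,"wx": -20,"wy": 0.5,"wz": 0.3,"claw": 0},{"tx": 0.2,"ty": -1,"tz": 0.2,"wx": -25,"wy": 0.4,"wz": 0.3,"claw": 0},{"tx": 0.2,"ty": -2.2,"tz": 0.8,"wx": -30,"wy": 0.4,"wz": 0.3,"claw": 0},{"tx": 0.2,"ty": -3.4,"tz": 1,"wx": -35,"wy": 0.4,"wz": 0.3,"claw": 0}])

```text
t: 7.87
tool_pos: [0.5924, -0.2547, 0.2852]
ee_rot: [145.4, 0.2, -11.1]
force: [0.2, 0.5, -3.2]
grip_width: 0.0131
```

Run:
```python
from h import *
show()
L=np.array([.609,-.172,0])
for a,z,dx in [(85,.13,0),(90,.12,0),(95,.115,0),(100,.115,0),(103,.115,0)]:
    h=np.radians(79);p,R=tcp(L+[0,0,z]+dx*np.array([np.cos(h),np.sin(h),0]),79,a);print(a,p.round(3));inc(p,R)
```

```text
t 7.87 p [ 0.5924 -0.2547  0.2852] rpy [145.4   0.2 -11.1] q [-18.8  31.2  81.5 -37.7  67.3   7.3] F [ 0.2  0.5 -3.2] T [ 0.51 -0.03 -0.  ] w 0.0131
85 [ 0.595 -0.242  0.284]
total d cm [ 0.05 -1.16 -0.62] w [-5.4  0.2  0. ] |d| 1.3 |w| 5.4
90 [ 0.598 -0.229  0.279]
total d cm [ 0.04 -2.53 -1.03] w [-10.4   0.2   0. ] |d| 2.7 |w| 10.4
95 [ 0.601 -0.215  0.279]
total d cm [ 0.04 -3.72 -1.79] w [-15.4   0.2   0. ] |d| 4.1 |w| 15.4
100 [ 0.603 -0.201  0.282]
total d cm [ 0.04 -4.73 -2.87] w [-20.4   0.2   0. ] |d| 5.5 |w| 20.4
103 [ 0.605 -0.192  0.283]
total d cm [ 0.04 -5.38 -3.47] w [-23.4   0.2   0. ] |d| 6.4 |w| 23.4
```

Request:
drive_tool(increments=[{"tx": 0,"ty": -1.2,"tz": -0.6,"wx": -5,"wy": 0,"wz": 0,"claw": 0},{"tx": 0,"ty": -2.5,"tz": -1,"wx": -10,"wy": 0,"wz": 0,"claw": 0},{"tx": 0,"ty": -3.7,"tz": -1.8,"wx": -15,"wy": 0,"wz": 0,"claw": 0},{"tx": 0,"ty": -4.7,"tz": -2.9,"wx": -20,"wy": 0,"wz": 0,"claw": 0},{"tx": 0,"ty": -4.7,"tz": -2.9,"wx": -20,"wy": 0,"wz": 0,"claw": 0},{"tx": 0,"ty": -4.7,"tz": -2.9,"wx": -20,"wy": 0,"wz": 0,"claw": 0},{"tx": 0,"ty": -4.7,"tz": -2.9,"wx": -20,"wy": 0,"wz": 0,"claw": 0}])

```text
t: 8.45
tool_pos: [0.6038, -0.2027, 0.2838]
ee_rot: [125.4, 0.0, -11.1]
force: [-0.4, 0.4, -1.9]
grip_width: 0.0131
```

Run:
```python
from h import *
import cv2
show()
for n in('wrist','side','top'): cv2.imwrite(f'pics/{n}9.png',camera(n)[:,:,::-1])
show()
```

```text
t 8.45 p [ 0.6038 -0.2027  0.2838] rpy [125.4   0.  -11.1] q [ -7.6  37.2  82.4 -57.   75.9  26.5] F [-0.4  0.4 -1.9] T [ 0.71 -0.1   0.  ] w 0.0131
t 8.6 p [ 0.6038 -0.2044  0.2853] rpy [ 1.254e+02 -1.000e-01 -1.120e+01] q [ -7.7  37.1  82.4 -57.1  75.9  26.6] F [-0.5 -0.1 -1.8] T [ 0.72 -0.17  0.02] w 0.013
```

View pics/side9.png

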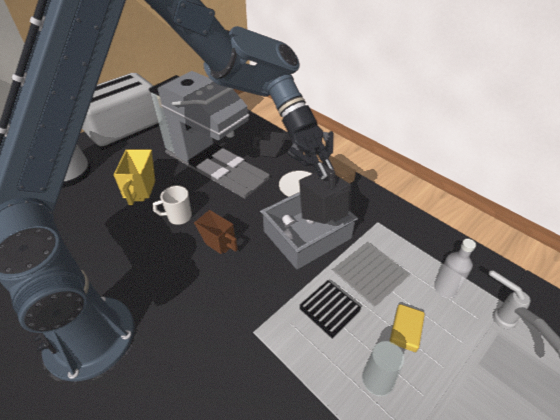

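View pics/top9.png

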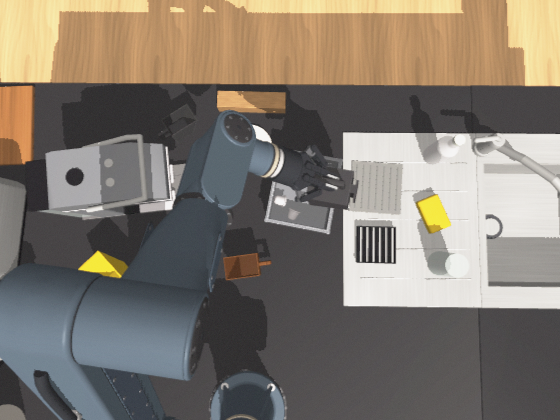

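View pics/wrist9.png

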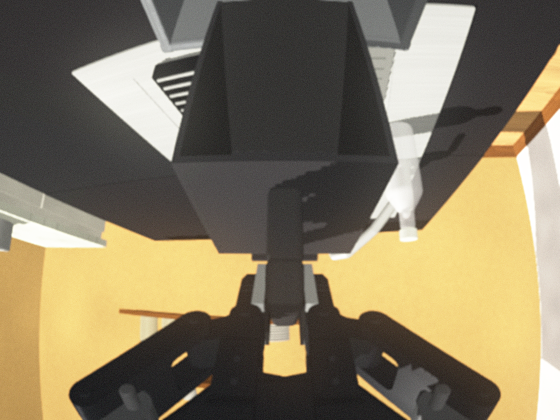

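Run:
```python
import cv2,numpy as np
a=cv2.imread('pics/side9.png')[180:270,250:370];b=cv2.imread('pics/top9.png')[170:240,215:345]
cv2.imwrite('pics/c9.png',np.hstack([cv2.resize((255*(a/255.)**.7).astype('uint8'),(400,400)),cv2.resize((255*(b/255.)**.7).astype('uint8'),(400,400))]))
```

```text
(no output)
```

View pics/c9.png

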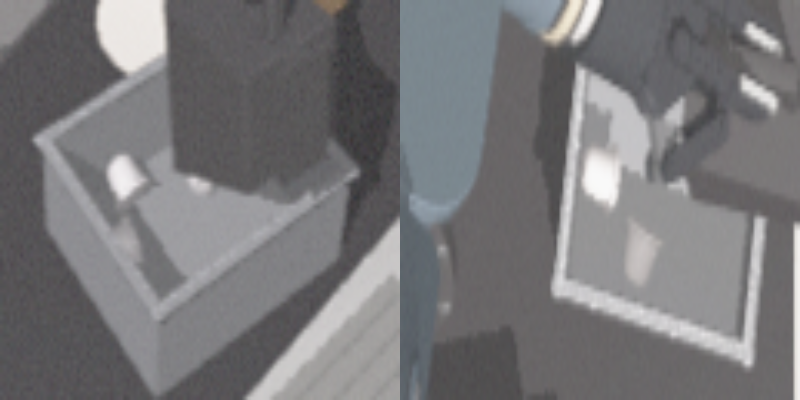

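Run:
```python
from h import *
show()
p,R=np.array([.59,-.24,.37]),rot(79,-55);inc(p,R)
p,R=np.array([.585,-.29,.37]),rot(79,0);inc(p,R)
```

```text
t 8.6 p [ 0.6038 -0.2044  0.2853] rpy [ 1.254e+02 -1.000e-01 -1.120e+01] q [ -7.7  37.1  82.4 -57.1  75.9  26.6] F [-0.5 -0.1 -1.8] T [ 0.72 -0.17  0.02] w 0.013
total d cm [-0.64  9.08 -1.83] w [-0.4  0.1 -0.2] |d| 9.3 |w| 0.4
total d cm [-0.17 11.97  2.25] w [54.6 -0.  -0.2] |d| 12.2 |w| 54.6
```

Request:
drive_tool(increments=[{"tx": 0,"ty": 2,"tz": -1.4,"wx": 0,"wy": 0,"wz": 0,"claw": 0},{"tx": 0,"ty": 4.5,"tz": -2.8,"wx": 2,"wy": 0,"wz": 0,"claw": 0},{"tx": 0,"ty": 6.5,"tz": -2.8,"wx": 7,"wy": 0,"wz": 0,"claw": 0},{"tx": 0,"ty": 8,"tz": -2,"wx": 14,"wy": 0,"wz": 0,"claw": 0},{"tx": 0,"ty": 9,"tz": -1,"wx": 21,"wy": 0,"wz": 0,"claw": 0},{"tx": 0,"ty": 10,"tz": 0,"wx": 28,"wy": 0,"wz": 0,"claw": 0},{"tx": 0,"ty": 11,"tz": 1,"wx": 35,"wy": 0,"wz": 0,"claw": 0},{"tx": 0,"ty": 12,"tz": 2,"wx": 42,"wy": 0,"wz": 0,"claw": 0}])

```text
t: 9.27
tool_pos: [0.5867, -0.2888, 0.3741]
ee_rot: [167.5, -0.3, -11.1]
force: [-0.4, -0.7, -2.9]
grip_width: 0.0133
```

Run:
```python
from h import *
import cv2
show()
cv2.imwrite('pics/side10.png',camera('side')[:,:,::-1])
cv2.imwrite('pics/wrist10.png',camera('wrist')[:,:,::-1])
show()
z=rot(0,45).apply([0,0,1])
inc(np.array([.555,-.367,.30])+.008*z,rot(0,45))
inc(np.array([.57,-.34,.36]),rot(35,15))
```

```text
t 9.27 p [ 0.5867 -0.2888  0.3741] rpy [167.5  -0.3 -11.1] q [-30.9  25.3  70.5 -11.8  79.9 -18.2] F [-0.4 -0.7 -2.9] T [0.13 0.03 0.  ] w 0.0133
t 9.37 p [ 0.5856 -0.2954  0.3747] rpy [167.1  -0.4 -11.6] q [-31.3  25.4  70.3 -12.2  79.8 -17.9] F [-0.1 -0.5 -1.8] T [ 0.09  0.03 -0.02] w 0.0132
total d cm [-1.06  5.54  9.51] w [48.  22.2 78.2] |d| 11.1 |w| 94.4
total d cm [-0.64  4.24  2.48] w [26.4  0.4 43.8] |d| 5.0 |w| 51.1
```

View pics/side10.png

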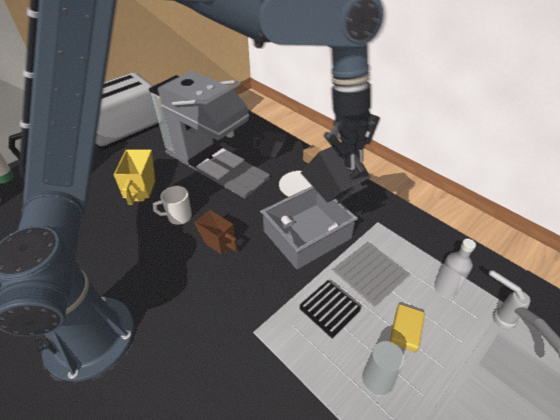

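View pics/wrist10.png

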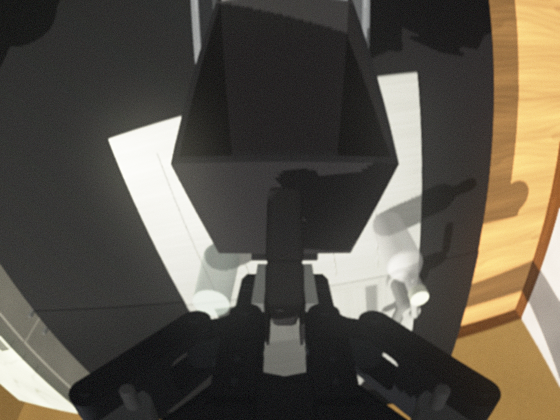

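Request:
drive_tool(increments=[{"tx": -0.1,"ty": 0.4,"tz": 0.2,"wx": 2.5,"wy": 0,"wz": 4,"claw": 0},{"tx": -0.2,"ty": 1,"tz": 0.5,"wx": 6,"wy": 0,"wz": 9.5,"claw": 0},{"tx": -0.3,"ty": 1.6,"tz": 0.8,"wx": 9.5,"wy": 0.1,"wz": 15.5,"claw": 0},{"tx": -0.4,"ty": 2.2,"tz": 1.2,"wx": 13,"wy": 0.2,"wz": 21.5,"claw": 0},{"tx": -0.5,"ty": 2.8,"tz": 1.5,"wx": 16.5,"wy": 0.3,"wz": 27.5,"claw": 0},{"tx": -0.5,"ty": 3.4,"tz": 1.9,"wx": 20,"wy": 0.3,"wz": 33.5,"claw": 0},{"tx": -0.6,"ty": 3.9,"tz": 2.2,"wx": 23.5,"wy": 0.4,"wz": 39,"claw": 0},{"tx": -0.6,"ty": 4.2,"tz": 2.5,"wx": 26.4,"wy": 0.4,"wz": 43.8,"claw": 0}])

```text
t: 10.03
tool_pos: [0.5713, -0.3333, 0.3562]
ee_rot: [-165.1, 0.4, -54.8]
force: [-0.3, 0.5, -2.4]
grip_width: 0.0137
```

Run:
```python
from h import *
show()
z=rot(0,45).apply([0,0,1])
inc(np.array([.555,-.367,.22])+.008*z,rot(0,45),8)
```

```text
t 10.03 p [ 0.5713 -0.3333  0.3562] rpy [-165.1    0.4  -54.8] q [-46.4  25.8  72.7  15.   80.    6. ] F [-0.3  0.5 -2.4] T [-0.13  0.25  0.02] w 0.0137
total d cm [ 2.25  6.37 12.96] w [29.3 18.2 30.6] |d| 14.6 |w| 46.1
thirds not given; linear rotvec scaling
[0.28 0.8  1.62] [3.7 2.3 3.8]
[0.56 1.59 3.24] [7.3 4.5 7.7]
[0.84 2.39 4.86] [11.   6.8 11.5]
[1.13 3.18 6.48] [14.6  9.1 15.3]
[1.41 3.98 8.1 ] [18.3 11.4 19.2]
[1.69 4.78 9.72] [21.9 13.6 23. ]
[ 1.97  5.57 11.34] [25.6 15.9 26.8]
[ 2.25  6.37 12.96] [29.3 18.2 30.6]
```

Request:
drive_tool(increments=[{"tx": 0.3,"ty": 0.8,"tz": 1.6,"wx": 3.7,"wy": 2.3,"wz": 3.8,"claw": 0},{"tx": 0.6,"ty": 1.6,"tz": 3.2,"wx": 7.3,"wy": 4.5,"wz": 7.7,"claw": 0},{"tx": 0.8,"ty": 2.4,"tz": 4.9,"wx": 11,"wy": 6.8,"wz": 11.5,"claw": 0},{"tx": 1.1,"ty": 3.2,"tz": 6.5,"wx": 14.6,"wy": 9.1,"wz": 15.3,"claw": 0},{"tx": 1.4,"ty": 4,"tz": 8.1,"wx": 18.3,"wy": 11.4,"wz": 19.2,"claw": 0},{"tx": 1.7,"ty": 4.8,"tz": 9.7,"wx": 21.9,"wy": 13.6,"wz": 23,"claw": 0},{"tx": 2,"ty": 5.6,"tz": 11.3,"wx": 25.6,"wy": 15.9,"wz": 26.8,"claw": 0},{"tx": 2.2,"ty": 6.4,"tz": 13,"wx": 29.3,"wy": 18.2,"wz": 30.6,"claw": 0}])

```text
t: 10.7
tool_pos: [0.5611, -0.3656, 0.2155]
ee_rot: [-135.2, -0.3, -89.3]
force: [2.5, -0.1, -1.6]
grip_width: 0.0133
```

Run:
```python
from h import *
import cv2
camera('top');camera('top')
show()
for n in('wrist','side','top'): cv2.imwrite(f'pics/{n}11.png',camera(n)[:,:,::-1])
show()
z=rot(0,45).apply([0,0,1])
inc(np.array([.555,-.367,.22])+.008*z,rot(0,45))
s,p,R=now()
# predicted lip / bottom points assuming rigid
h=p-.008*R.apply([0,0,1]);B=R*rot(0,45).inv()
for b in ([.165,.042,.052],[.165,-.042,.052],[.038,-.042,.052],[.038,.042,.052],[.038,.022,-.063],[.038,-.022,-.063]): print(b,[proj(n,h+B.apply(b)).round(1) for n in('side','top')])
```

```text
t 10.8 p [ 0.5591 -0.3624  0.2114] rpy [-135.6    0.3  -89.2] q [-58.   31.6 103.9  67.8  40.4 -21.5] F [-0.1  1.1 -2. ] T [ 0.02  0.77 -0.01] w 0.0132
t 10.95 p [ 0.5631 -0.3656  0.2173] rpy [-135.2   -0.3  -89. ] q [-57.9  31.3 103.3  67.6  40.5 -21.3] F [ 0.5 -0.8 -2.2] T [-0.01  0.74  0.05] w 0.0132
total d cm [0.13 0.39 0.04] w [0.2 0.5 1. ] |d| 0.4 |w| 1.1
[0.165, 0.042, 0.052] [array([393.8, 175.4]), array([381.4, 133.5])]
[0.165, -0.042, 0.052] [array([425.1, 192. ]), array([417.7, 133.1])]
[0.038, -0.042, 0.052] [array([394.6, 221. ]), array([420. , 187.3])]
[0.038, 0.042, 0.052] [array([362.5, 201.9]), array([383.2, 187.6])]
[0.038, 0.022, -0.063] [array([362.6, 239.5]), array([380.2, 193.9])]
[0.038, -0.022, -0.063] [array([377.8, 249.5]), array([397.4, 193.8])]
```

View pics/side11.png

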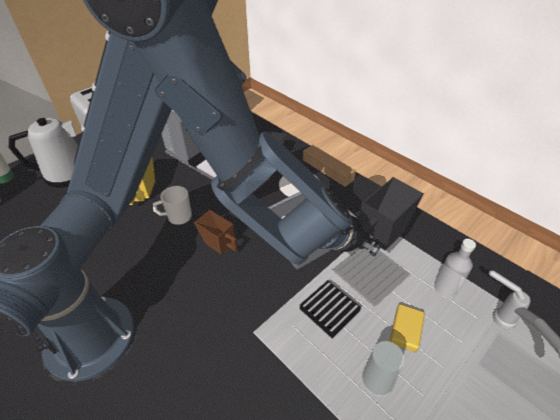

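View pics/top11.png

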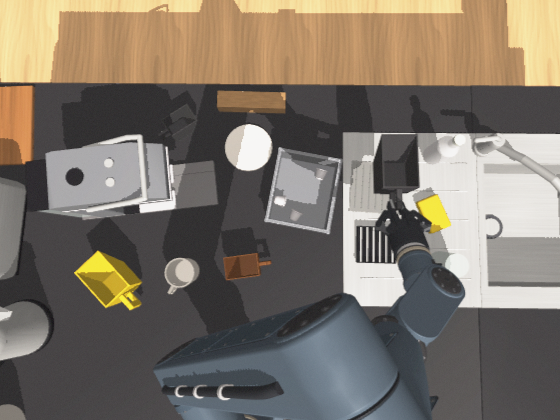

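View pics/wrist11.png

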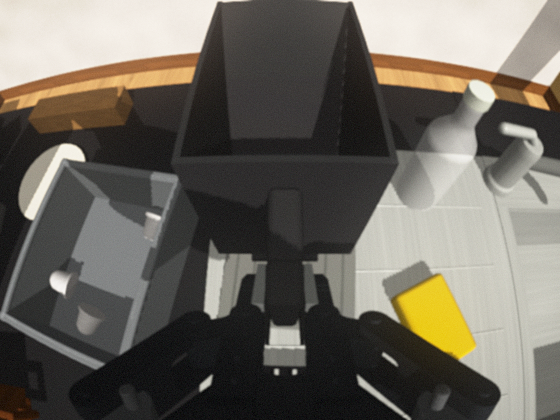

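Request:
drive_tool(increments=[{"tx": 0.1,"ty": 1,"tz": 0.7,"wx": 0,"wy": 0.3,"wz": 0.5,"claw": 0},{"tx": 0.1,"ty": 2.3,"tz": 2,"wx": 0,"wy": 0.4,"wz": 0.8,"claw": 0},{"tx": 0.1,"ty": 3.6,"tz": 3.3,"wx": 0,"wy": 0.4,"wz": 0.8,"claw": 0},{"tx": 0.1,"ty": 5,"tz": 4.6,"wx": 0,"wy": 0.4,"wz": 0.8,"claw": 0},{"tx": 0.1,"ty": 6.4,"tz": 6,"wx": 0,"wy": 0.4,"wz": 0.8,"claw": 0},{"tx": 0.1,"ty": 7.8,"tz": 7.4,"wx": 0,"wy": 0.4,"wz": 0.8,"claw": 0},{"tx": 0.1,"ty": 8.8,"tz": 8.4,"wx": 0,"wy": 0.4,"wz": 0.8,"claw": 0},{"tx": 0.1,"ty": 9.2,"tz": 8.8,"wx": 0,"wy": 0.4,"wz": 0.8,"claw": 0}])

```text
t: 11.62
tool_pos: [0.5605, -0.3673, 0.0886]
ee_rot: [-135.2, -0.1, -89.8]
force: [0.5, -0.6, -1.9]
grip_width: 0.0131
```

Run:
```python
from h import *
import cv2
show()
for n in('wrist','side','top'): cv2.imwrite(f'pics/{n}12.png',camera(n)[:,:,::-1])
show()
z=rot(0,45).apply([0,0,1])
inc(np.array([.555,-.367,.073])+.008*z,rot(0,45))
```

```text
t 11.62 p [ 0.5605 -0.3673  0.0886] rpy [-1.352e+02 -1.000e-01 -8.980e+01] q [-58.1  45.  106.6  88.8  36.8 -47.5] F [ 0.5 -0.6 -1.9] T [-0.    0.68 -0.01] w 0.0131
t 11.77 p [ 0.5605 -0.3671  0.09  ] rpy [-135.1   -0.   -89.9] q [-58.2  44.8 106.6  88.8  36.9 -47.4] F [ 0.1  0.2 -0.9] T [-0.05  0.69 -0.04] w 0.0135
total d cm [-0.02  1.59  1.62] w [0.1 0.1 0.1] |d| 2.3 |w| 0.2
```

View pics/side12.png

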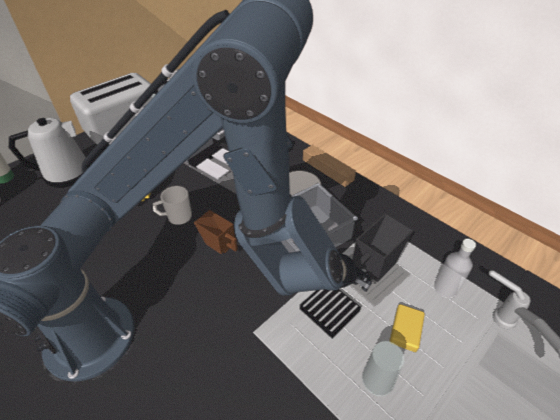

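View pics/top12.png

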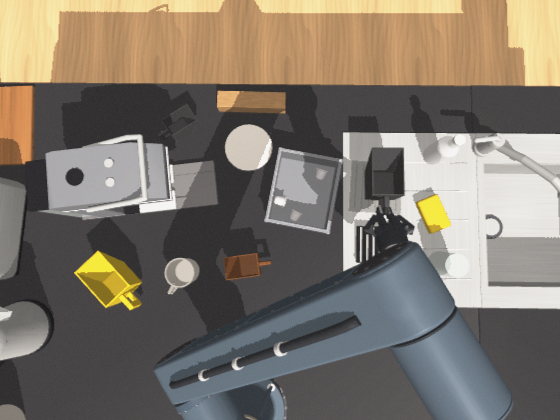

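Request:
drive_tool(increments=[{"tx": 0,"ty": 0.4,"tz": 0.4,"wx": 0,"wy": 0,"wz": 0,"claw": 0},{"tx": 0,"ty": 0.8,"tz": 0.8,"wx": 0,"wy": 0,"wz": 0,"claw": 0},{"tx": 0,"ty": 1.1,"tz": 1.1,"wx": 0,"wy": 0,"wz": 0,"claw": 0},{"tx": 0,"ty": 1.3,"tz": 1.3,"wx": 0,"wy": 0,"wz": 0,"claw": 0},{"tx": 0,"ty": 1.3,"tz": 1.3,"wx": 0,"wy": 0,"wz": 0,"claw": 0},{"tx": 0,"ty": 1.3,"tz": 1.3,"wx": 0,"wy": 0,"wz": 0,"claw": 0}])

```text
t: 12.27
tool_pos: [0.5591, -0.3662, 0.0701]
ee_rot: [-135.2, 0.1, -90.0]
force: [0.4, -0.0, -1.9]
grip_width: 0.013
```

Request:
drive_tool(increments=[{"tx": 0,"ty": 0.1,"tz": 0.1,"wx": 0,"wy": 0,"wz": 0,"claw": 0},{"tx": 0,"ty": 0.2,"tz": 0.2,"wx": 0,"wy": 0,"wz": 0,"claw": 0},{"tx": 0,"ty": 0.2,"tz": 0.2,"wx": 0,"wy": 0,"wz": 0,"claw": 0}])

```text
t: 12.52
tool_pos: [0.5591, -0.3663, 0.0673]
ee_rot: [-135.2, 0.1, -90.0]
force: [0.5, -0.5, -1.5]
grip_width: 0.0133
```

Run:
```python
from h import *
import cv2
show()
for n in('wrist','side','top'): cv2.imwrite(f'pics/{n}13.png',camera(n)[:,:,::-1])
show()
a=cv2.imread('pics/side13.png')[190:310,290:430]
cv2.imwrite('pics/c13.png',cv2.resize((255*(a/255.)**.6).astype('uint8'),(700,600)))
z=rot(0,45).apply([0,0,1])
inc(np.array([.555,-.367,.073])+.008*z,rot(0,45))
```

```text
t 12.52 p [ 0.5591 -0.3663  0.0673] rpy [-1.352e+02  1.000e-01 -9.000e+01] q [-58.2  47.4 106.8  92.2  36.9 -51.7] F [ 0.5 -0.5 -1.5] T [ 0.04  0.73 -0.02] w 0.0133
t 12.67 p [ 0.5592 -0.3663  0.0675] rpy [-1.352e+02  1.000e-01 -9.000e+01] q [-58.2  47.3 106.8  92.2  36.9 -51.7] F [-0.7  0.6 -2.9] T [ 0.01  0.72 -0.05] w 0.0135
total d cm [ 0.07 -0.09  0.11] w [ 0.2  0.1 -0. ] |d| 0.2 |w| 0.3
```

View pics/c13.png

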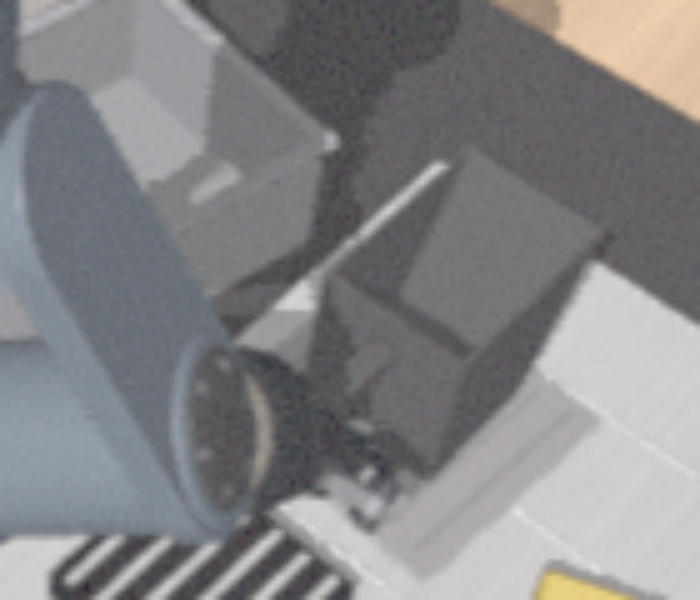

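Request:
drive_tool(increments=[{"tx": 0,"ty": 0.1,"tz": 0.1,"wx": 0,"wy": 0,"wz": 0,"claw": 0},{"tx": 0,"ty": 0.1,"tz": 0.1,"wx": 0,"wy": 0,"wz": 0,"claw": 0},{"tx": 0,"ty": 0.1,"tz": 0.1,"wx": 0,"wy": 0,"wz": 0,"claw": 0}])

```text
t: 12.92
tool_pos: [0.5595, -0.3665, 0.0666]
ee_rot: [-135.2, 0.1, -90.0]
force: [-1.0, 0.9, 0.3]
grip_width: 0.0133
```

```bash
python3 -c "
from h import *
show()"
```

```text
t 12.92 p [ 0.5595 -0.3665  0.0666] rpy [-1.352e+02  1.000e-01 -9.000e+01] q [-58.2  47.5 106.8  92.5  36.9 -52. ] F [-1.   0.9  0.3] T [-0.02  0.31  0.01] w 0.0133
```

Request:
drive_tool(increments=[{"tx": 0,"ty": 0.05,"tz": 0.05,"wx": 0,"wy": 0,"wz": 0,"claw": 0},{"tx": 0,"ty": 0.05,"tz": 0.05,"wx": 0,"wy": 0,"wz": 0,"claw": 0}])

```text
t: 13.08
tool_pos: [0.5597, -0.3665, 0.0665]
ee_rot: [-135.1, 0.1, -89.9]
force: [-1.7, 0.3, 4.9]
grip_width: 0.0134
```

```bash
python3 -c "
from h import *
show()"
```

```text
t 13.08 p [ 0.5597 -0.3665  0.0665] rpy [-1.351e+02  1.000e-01 -8.990e+01] q [-58.2  47.5 106.8  92.6  37.  -52.1] F [-1.7  0.3  4.9] T [0.06 0.01 0.05] w 0.0134
```

Request:
drive_tool(increments=[{"tx": 0,"ty": 0,"tz": 0,"wx": 0,"wy": 0,"wz": 0,"claw": 25},{"tx": 0,"ty": 0,"tz": 0,"wx": 0,"wy": 0,"wz": 0,"claw": 35},{"tx": 0,"ty": 0,"tz": 0,"wx": 0,"wy": 0,"wz": 0,"claw": 50},{"tx": 0,"ty": 0,"tz": 0,"wx": 0,"wy": 0,"wz": 0,"claw": 60},{"tx": 0,"ty": 0,"tz": 0,"wx": 0,"wy": 0,"wz": 0,"claw": 60},{"tx": 0,"ty": 0,"tz": 0,"wx": 0,"wy": 0,"wz": 0,"claw": 60},{"tx": 0,"ty": 0,"tz": 0,"wx": 0,"wy": 0,"wz": 0,"claw": 60}])

```text
t: 13.67
tool_pos: [0.5591, -0.3663, 0.0652]
ee_rot: [-135.2, 0.1, -90.0]
force: [-0.0, -0.9, -0.3]
grip_width: 0.0511
```

Run:
```python
from h import *
import cv2
show()
cv2.imwrite('pics/w14.png',camera('wrist')[:,:,::-1])
```

```text
t 13.67 p [ 0.5591 -0.3663  0.0652] rpy [-1.352e+02  1.000e-01 -9.000e+01] q [-58.2  47.6 106.8  92.6  36.9 -52.1] F [-0.  -0.9 -0.3] T [-0.02  0.34  0.  ] w 0.0511
```

View pics/w14.png

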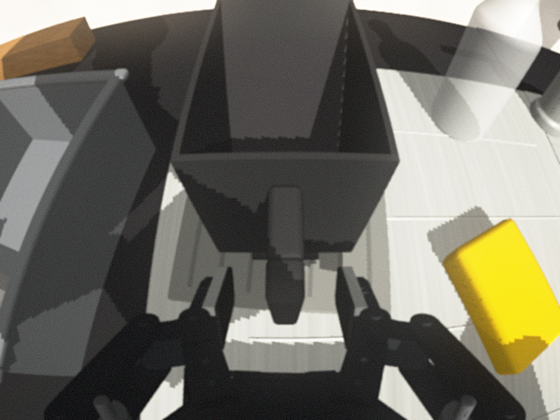

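Released and free. Retract along the tool axis (tool −z).

Request:
drive_tool(increments=[{"tx": 0,"ty": 0,"tz": -1,"wx": 0,"wy": 0,"wz": 0,"claw": 60},{"tx": 0,"ty": 0,"tz": -3,"wx": 0,"wy": 0,"wz": 0,"claw": 60},{"tx": 0,"ty": 0,"tz": -5,"wx": 0,"wy": 0,"wz": 0,"claw": 60},{"tx": 0,"ty": 0,"tz": -7,"wx": 0,"wy": 0,"wz": 0,"claw": 60},{"tx": 0,"ty": -1,"tz": -8,"wx": 0,"wy": 0,"wz": 0,"claw": 60},{"tx": 0,"ty": -4,"tz": -9,"wx": 0,"wy": 0,"wz": 0,"claw": 60},{"tx": 0,"ty": -7,"tz": -10,"wx": 0,"wy": 0,"wz": 0,"claw": 60},{"tx": 0,"ty": -10,"tz": -11,"wx": 0,"wy": 0,"wz": 0,"claw": 60}])

```text
t: 14.38
tool_pos: [0.552, -0.3665, 0.2152]
ee_rot: [-135.3, 0.2, -90.1]
force: [0.5, 0.5, 0.0]
grip_width: 0.0513
```

Run:
```python
from h import *
import cv2
camera('top');show()
for n in('wrist','side','top'): cv2.imwrite(f'pics/{n}15.png',camera(n)[:,:,::-1])
show()
```

```text
t 14.43 p [ 0.5563 -0.3684  0.2224] rpy [-134.7   -0.3  -90. ] q [-58.7  30.6 104.1  68.5  40.6 -21.9] F [ 2.3 -0.8  3.5] T [-0.04  0.16 -0.09] w 0.0515
t 14.58 p [ 0.5525 -0.3663  0.215 ] rpy [-135.2   -0.   -89.9] q [-58.9  31.1 104.6  68.7  40.4 -22.6] F [-0.3  0.3 -0.2] T [-0.01  0.36  0.04] w 0.0514
```

View pics/side15.png

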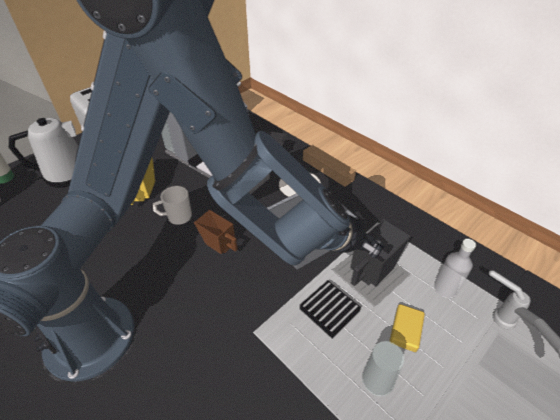

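View pics/top15.png

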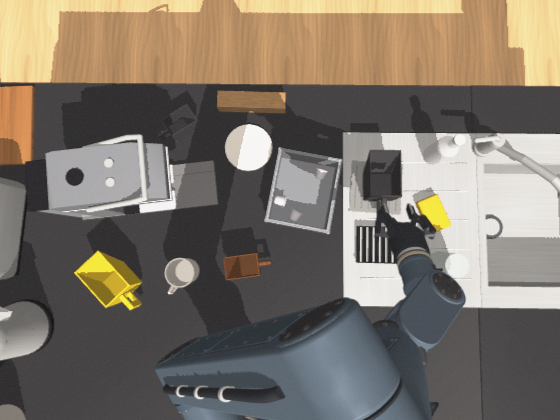

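View pics/wrist15.png

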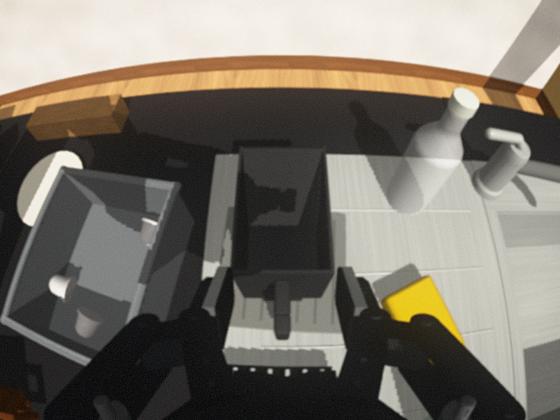

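Request:
drive_tool(increments=[{"tx": 0,"ty": -2,"tz": -2,"wx": 0,"wy": 0,"wz": 0,"claw": 60},{"tx": 0,"ty": -3,"tz": -5,"wx": 0,"wy": 0,"wz": 0,"claw": 60},{"tx": 0,"ty": -4,"tz": -8,"wx": 0,"wy": 0,"wz": 0,"claw": 60},{"tx": 0,"ty": -4,"tz": -9,"wx": 0,"wy": 0,"wz": 0,"claw": 60},{"tx": 0,"ty": -4,"tz": -9,"wx": 0,"wy": 0,"wz": 0,"claw": 60},{"tx": 0,"ty": -4,"tz": -9,"wx": 0,"wy": 0,"wz": 0,"claw": 60},{"tx": 0,"ty": -4,"tz": -9,"wx": 0,"wy": 0,"wz": 0,"claw": 60},{"tx": 0,"ty": -4,"tz": -9,"wx": 0,"wy": 0,"wz": 0,"claw": 60}])

```text
t: 15.25
tool_pos: [0.5175, -0.366, 0.3037]
ee_rot: [-135.3, 0.3, -90.0]
force: [-0.0, -0.5, 0.2]
grip_width: 0.0513
```

Run:
```python
from h import *
import cv2
show()
w=camera('wrist');cv2.imwrite('pics/w16.png',w[:,:,::-1]);t=camera('top');cv2.imwrite('pics/t16.png',t[:,:,::-1])
# bin rim corners in top view at z=.125
for u,v in [(370,151),(402,151),(402,200),(366,199)]: print(onz('top',u,v,.125).round(3))
show();finish_job()
```

```text
t 15.25 p [ 0.5175 -0.366   0.3037] rpy [-135.3    0.3  -90. ] q [-62.5  21.3 103.1  57.   48.2  -9.5] F [-0.  -0.5  0.2] T [ 0.04  0.32 -0.03] w 0.0513
[ 0.715 -0.326  0.125]
[ 0.716 -0.412  0.125]
[ 0.584 -0.409  0.125]
[ 0.585 -0.314  0.125]
t 15.35 p [ 0.5177 -0.3662  0.3042] rpy [-135.3    0.3  -89.9] q [-62.4  21.2 103.1  57.   48.2  -9.5] F [ 0.7 -0.4  0. ] T [ 0.01  0.31 -0.03] w 0.0511
the job is handed in; nothing more can be done
```

View pics/w16.png

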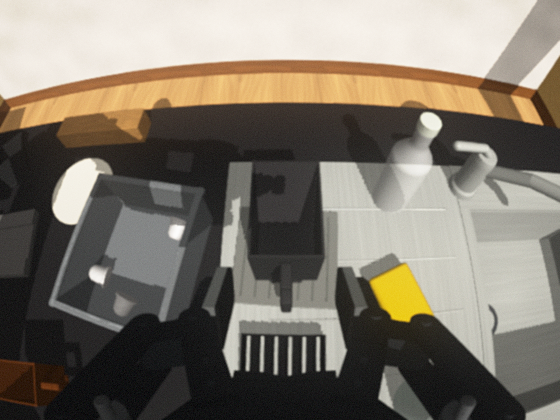

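The used-pod bin is emptied and standing upright on the drying mat, and the job was handed in at about 15 s of the 64 s allowed.

- **Choice of bin:** I took the black bin in the machine's slot and left alone the yellow, brown and smaller black look-alikes. I did not measure the smaller black one against it. It was in the slot and visibly held a pod, which settled it.
- **Moves:** I slid the bin about 84 mm to the slot's open end and lifted it 30 mm. I drew it out from under the head, then tipped it about 100° over the tub. I lowered it onto the mat until the wrist force showed light contact (about 5 N), opened the gripper and backed away.
- **Pods:** The last wrist picture shows all three pods in the tub, at pixels (178,232), (98,272) and (124,302). The bin is empty in the same view.
- **Bin on the mat:** It is upright. The rim as seen from above spans x 0.585–0.716 m and y −0.31 to −0.41 m, against the mat's centre at (0.635, −0.367).
- **Clearance:** The gripper is well clear of everything, and the wrist force was near zero.
- **Other things:** The tray, sponge, glass, mug and saucer look unmoved in the pictures. I did not measure them again.

No check failed. Wrist forces stayed under about 10 N at every reading I took, and all joints were within their ranges at those readings.

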